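# Gauge the brass air chucks and rack them by size

### The job

Check the brass air chucks that are on the counter one after another, in the order red, yellow, blue, green band (some may be missing): lay each lengthwise on the gauge's anvil and push the gauge's foot down until it rests on the chuck for a moment, to read its height. Then lay each chuck level and squarely across the narrow raised rail of its size, balanced with its middle over the rail: 38 mm ones on the rail with orange ends, 26 mm ones on the rail with black ends. Finish with the gauge foot up again, and do not shift the loupe, the reamer or the wheel nuts.

Things in the scene. Friction and masses are not known exactly. Their poses are not given: they have to be found in the camera images.
- red_chuck: Brass air chuck with a red band (large, about 0.36 kg); may be absent. Square body 120 x 38 x 38 mm plus an 18 mm thick, 14 mm long steel stub on each end (148 mm overall); lies on any side. Origin: middle of the body, also its centre of mass; x along its length; the band is 19 to 41 mm from the middle towards +x. Starts lying on the counter.
- yellow_chuck: Brass air chuck with a yellow band (small, about 0.22 kg); may be absent. Square body 120 x 26 x 26 mm plus an 18 mm thick, 14 mm long steel stub on each end (148 mm overall); lies on any side. Origin: middle of the body, also its centre of mass; x along its length; the band is 19 to 41 mm from the middle towards +x. Starts lying on the counter.
- blue_chuck: Brass air chuck with a blue band (large, about 0.36 kg); may be absent. Square body 120 x 38 x 38 mm plus an 18 mm thick, 14 mm long steel stub on each end (148 mm overall); lies on any side. Origin: middle of the body, also its centre of mass; x along its length; the band is 19 to 41 mm from the middle towards +x. Starts lying on the counter.
- green_chuck: Brass air chuck with a green band (small, about 0.22 kg); may be absent. Square body 120 x 26 x 26 mm plus an 18 mm thick, 14 mm long steel stub on each end (148 mm overall); lies on any side. Origin: middle of the body, also its centre of mass; x along its length; the band is 19 to 41 mm from the middle towards +x. Starts lying on the counter.
- rail_large: Fixed narrow raised rail with orange ends, for the large chucks (38 mm). A solid aluminium bar on edge, 220 mm long (its y axis) and 34 mm wide (its x axis), flat level top 40 mm above the counter. Origin: on the counter below the bar's middle, z up. Two chucks fit side by side across it, 100 mm apart.
- rail_small: Fixed narrow raised rail with black ends, for the small chucks (26 mm). A solid aluminium bar on edge, 220 mm long (its y axis) and 34 mm wide (its x axis), flat level top 40 mm above the counter. Origin: on the counter below the bar's middle, z up. Two chucks fit side by side across it, 100 mm apart.
- gauge: Fixed green height gauge. Origin: on the counter below the foot's tip; x points from the anvil to the column, z up. Column 44 mm wide from x = 63 to 93 mm, 150 mm high, topped by a dial to 203 mm. The foot is a steel blade 18 mm wide and 8 mm thick from x = -9 to 49 mm, on an upright rod at x = 40 mm; raised, its underside is 95 mm above the counter.
- anvil (a point): Point on the steel anvil's flat top, below the foot's tip, 40 mm above the counter; axes as the gauge's. The anvil is 50 mm wide (y), from x = -82 to +18 mm. A chuck lies on it along x with one end under the foot, its middle at about x = -48 mm; the foot is in the way above, so bring it in (and out) level from the -x side, just over the anvil.
- foot_pad (a point): Centre of the top of the black push pad (30 mm across) on the foot's rod, 105 mm above the foot's underside and 40 mm beyond the foot's tip (gauge +x): 200 mm above the counter when up, going down with the foot. Push it straight down, for example with closed fingertips.
- foot (a joint): Gauge reading: travel of the sprung foot in m, 0 when up, 0.055 fully down. Its flat underside is 55 mm above the anvil when up, so height of the part under it = 0.055 - reading (0.017 on a 38 mm part, 0.029 on a 26 mm one). A spring (about 1 N at the top, 60 N/m) lifts it again when let go.
- loupe: Stainless magnifying loupe, disc 68 mm across and 12 mm high with a flat handle 70 mm long towards -y; origin under the disc's centre. Bystander.
- reamer: Red-handled tire reamer, about 170 mm long along y, 26 mm high; origin on the counter at the joint of handle and blade. Bystander.
- wheel_nut1: Black locking wheel nut standing upright, 44 mm across, 65 mm high; origin under its centre. Bystander.
- wheel_nut2: Black locking wheel nut standing upright, 44 mm across, 65 mm high; origin under its centre. Bystander.
Things that resemble listed ones, but are neither listed nor needed, are in the scene too. What is shaped like the yellow_chuck but pink or turquoise is not meant. There is more than one size of the gauge; the one meant has the size given above.

How it is judged:
By the outcome, as a careful person would: the job done as asked, in the order asked, and still so for the second after the job is handed in, with the robot touching nothing.
Of red_chuck, yellow_chuck, blue_chuck, green_chuck only 2 to 3 are there at a start; the rules pass over those that are not, and their reading is None.
At some moment in a run one of red_chuck, yellow_chuck, blue_chuck, green_chuck may be knocked a few centimetres aside while the robot is not near it.
Once in a run the grip may slacken for a moment while it holds something.
It also fails if it takes over 210 s, if anything falls off the work surface, if the arm or the gripper's body presses on something with over 40 N, if the wrist force passes 120 N, or if a joint passes its speed limit or range.

### The arm

A 6-joint arm with a two-finger parallel gripper is mounted at the origin on the work surface. World frame = base frame: x ahead of the robot, y to its left, z up, the work surface at z = 0. Lengths are in m, angles in rad, forces in N, time in s.
With the tool pointing down it reaches from about 0.3 to 0.775 m from the base axis. Payload 14.6 kg.
Tool frame: the origin (TCP) lies at the very end of the fingers, on their centre line; the grasp point (between the pads) lies 19 mm behind it; z points along the fingers, y is the line along which they close (so a half turn about z gives the same grasp; the last joint's range is limited). The gripper opens to 94 mm and grips with 3 to 60 N. Pads are 16 mm wide; open, the fingers measure 119 mm over their backs; the gripper's body (75 mm by 177 mm) begins 78 mm behind the grasp point.
Start: joints at [-1.297, 0.3, 1.521, -0, 1.321, -0.067], TCP at [0.184, -0.518, 0.205] pointing down, gripper open.
Joint ranges: [-3.03, 3.03], [-0.79, 2.21], [0.23, 2.52], [-1.04, 4.18], [0, 3.07], [-2.55, 2.55]. Speed limits (rad/s): [2.22, 2.22, 2.57, 3.14, 3.14, 3.14].

### API

Orientations are given as [roll, pitch, yaw] about the fixed x, y, z axes, in that order (R = Rz(yaw) Ry(pitch) Rx(roll)).
In Python, from station import ctrl gives the robot as it stands. The module is installed in compiled form; this text tells all that it offers.
- The arm moves only by the tool step_arm, never from a script. Its argument "deltas" is a list of rows, each an object with "dp": the shift along the tool's x, y, z scaled (see below), a list of three; "twist": the turn about the tool's z scaled (see below). In form: [{"dp": [tx, ty, tz], "twist": twist}, ...]. A call has 1 to 12 rows; each row shifts and turns the commanded pose from where the row before left it, along the tool's axes as they then stand; what a row does not reach is not made up. The controller multiplies each number of a shift by 0.04 m and each number of a turn by 4 degrees. A row lasts 1/10 s, in which the tool goes at most 50 mm and 8.59 degrees, less where a joint would pass 70% of its speed; a pose out of reach is approached as far as the arm can. A call with a number of a shift or a turn outside -1 to 1 is refused whole. A call with a gripper value outside its range is refused whole. "gripper" is the opening, from -1 (shut) to 1 (fully open), set as the call begins (left out, the last holds). The fingers move at their own pace and stop on an object; "squeeze" is the grip in N (left out, the last holds). Time passes only in rows, so rows that do not move let the fingers close. It gives the time, the measured TCP pose, the force, the opening and the grip force at its end, in the units of the state.
- ctrl.get_obs(): the state, without advancing time (a new reading comes with each control period).
- ctrl.camera(name): name is "scene" or "side" or "wrist"; returns (picture, depth): 480x640x3 uint8, red, green, blue; 480x640 float32, m along the optical axis (not along the pixel's ray), 0 where there is no reading.
- ctrl.get_calibration(name): a dict with "fx", "fy", "cx", "cy" (pixels), "world_to_cam" (4x4, takes a point from world to camera coordinates); the wrist camera has in their place "hand_eye" (4x4, takes a point from camera to tool coordinates, whose origin is the TCP and whose axes are the flange's). Camera axes: x right, y down, z forward; pixel columns grow to the right and rows downward; lengths in m; the calibration is good to about 2 mm. A picture is of the moment at which its call begins: read the wrist's pose just before it. get_calibration takes no time and is no camera call.
- ctrl.hand_in(): hands the job in; it is judged then, once.
Trained networks look in the newest picture that a camera, given by its name, has taken for a name from the list of things; names that differ only in an ending like _2 or _b are one class to them, and where a whole thing is asked for, a point or a joint stands for the part that bears it (a point fixed in the world has none). Each returns a list of dicts, best first, with "conf" (0 to 1); they miss things now and then, are a little off and sometimes report something else, mostly with a low value. They report only what shows in the picture. A call takes as long as a camera call. They do not tell look-alikes from the thing itself.
- ctrl.spot_in(camera, label): "rect" ([left, top, right, bottom] as shares, 0 to 1, of the picture: columns of its width, rows of its height, round what is visible of it).
- ctrl.cut_out(camera, label): "pixels" (480x640 bool, what is visible of it) and "rect" ([left, top, right, bottom] as shares, 0 to 1, of the picture: columns of its width, rows of its height, round what is visible of it).
The state is a dict: "time_s": time; "qpos": joint angles; "joint_vel": joint speeds; "tau": joint torques, N m; "ee_pos": TCP position; "eef_rot": TCP orientation; "force": force on the tool from outside, world axes, zero at the start; "moment": the same for the moment, N m; "grip_width": finger opening in m; "grip_force": force on a finger pad.
Only numpy, scipy, OpenCV 4.12 (cv2) and the standard library are available. Lean on these libraries where they do the work, as an engineer would, in place of code of your own. Each camera call takes 0.05 s, during which the arm holds its last target. There are 200 camera calls.

## Working session

There is one attempt and no reset: what is moved stays moved. The work goes in short steps, Python scripts to look and compute and a tool call to move; the robot and the scene stay as the last step left them, time stands still between calls to the robot, and variables do not carry over. Pictures are saved under pics/ and viewed, at most 14 in all, crops included, and the job is handed in when it is done.

Besides the shell and the picture viewer there is one more tool, called after "Request:" by a JSON object that holds its "op" and its "data". step_arm: Moves the arm, as the interface text tells. Its arguments: {"type":"object","properties":{"deltas":{"type":"array"},"gripper":{"type":"number"},"squeeze":{"type":"number"}},"required":["deltas"]}

```bash
mkdir -p pics; cat > h.py <<'E'
import numpy as np, cv2
from station import ctrl
from scipy.spatial.transform import Rotation as R
def pose():
    o=ctrl.get_obs(); T=np.eye(4); T[:3,:3]=R.from_euler('xyz',o['eef_rot']).as_matrix(); T[:3,3]=o['ee_pos']; return T
def cam(name):
    T=pose(); im,d=ctrl.camera(name); c=ctrl.get_calibration(name)
    W=T@np.array(c['hand_eye']) if name=='wrist' else np.linalg.inv(np.array(c['world_to_cam']))
    v,u=np.mgrid[:480,:640]
    P=np.stack([(u-c['cx'])/c['fx']*d,(v-c['cy'])/c['fy']*d,d,np.ones_like(d)],-1)@W.T
    P=P[...,:3]; P[d==0]=np.nan
    return im,d,P,W,c
def save(n,im): cv2.imwrite('pics/'+n+'.png',im[...,::-1])
E
python3 - <<'E'
from h import *
ims=[]
for n in ['scene','side']:
    im,d,P,W,c=cam(n); save(n,im); np.save(n+'P.npy',P); print(n,W[:3,3].round(2))
    for l in ['red_chuck','yellow_chuck','blue_chuck','green_chuck','rail_large','rail_small','gauge','loupe','reamer','wheel_nut1']:
        for r in ctrl.cut_out(n,l):
            m=r['pixels']; p=P[m]; p=p[~np.isnan(p[:,0])]
            if len(p) and r['conf']>.2: print(l,round(r['conf'],2),(np.array(r['rect'])*[640,480,640,480]).astype(int),np.median(p,0).round(3),p[:,2].max().round(3))
print(ctrl.get_obs())
E
```

```text
scene [ 1.74 -0.42  1.25]
red_chuck 0.45 [399 278 436 310] [0.794 0.194 0.01 ] 0.019
yellow_chuck 0.7 [183 285 227 317] [ 0.66  -0.355  0.02 ] 0.034
yellow_chuck 0.68 [244 262 293 288] [ 0.61  -0.167  0.02 ] 0.033
yellow_chuck 0.56 [230 223 276 244] [ 0.437 -0.165  0.02 ] 0.032
rail_large 0.56 [374 227 447 253] [0.63  0.261 0.033] 0.048
rail_small 0.64 [334 187 403 222] [0.433 0.217 0.032] 0.048
gauge 0.96 [296 217 343 293] [ 0.67  -0.029  0.042] 0.205
gauge 0.78 [ 70 253 140 357] [ 0.695 -0.598  0.056] 0.275
gauge 0.63 [438 142 518 237] [0.605 0.531 0.053] 0.274
loupe 0.74 [399 277 437 311] [0.794 0.194 0.01 ] 0.019
loupe 0.34 [318 215 326 223] [ 0.641 -0.019  0.198] 0.205
reamer 0.8 [342 295 387 332] [0.836 0.012 0.018] 0.032
wheel_nut1 0.87 [294 297 311 320] [ 0.78  -0.122  0.037] 0.07
wheel_nut1 0.57 [259 304 277 334] [ 0.776 -0.218  0.035] 0.071
side [ 0.11 -0.98  1.27]
red_chuck 0.95 [301 331 315 373] [ 0.425 -0.354  0.036] 0.043
yellow_chuck 0.91 [275 289 293 324] [ 0.421 -0.177  0.023] 0.032
yellow_chuck 0.81 [354 310 393 337] [ 0.647 -0.357  0.022] 0.032
yellow_chuck 0.73 [3
[... 816 characters left out ...]
.043
{'time_s': 1.1, 'qpos': array([-1.29658635e+00,  2.99894894e-01,  1.52098547e+00,  1.39765248e-05,
        1.32070530e+00, -6.65971574e-02]), 'joint_vel': array([ 6.49447983e-05,  4.89816488e-04,  1.09081275e-03, -2.66045966e-04,
       -4.09027687e-04, -1.13552287e-03]), 'tau': array([-6.75674655e-04, -5.31669080e+01, -3.52912259e+01,  7.07929046e-02,
        2.14726513e-02, -1.60270883e-05]), 'ee_pos': array([ 0.18383722, -0.51836146,  0.20545454]), 'eef_rot': array([ 3.14158477e+00, -1.30463375e-05,  3.40803677e-01]), 'force': array([-0.24638693, -0.17341968,  0.28676542]), 'moment': array([ 0.0052039 , -0.00933194, -0.03112323]), 'grip_force': 0.0, 'grip_width': 0.09436101505263755}
```

```bash
python3 - <<'E'
import cv2
a=cv2.imread('pics/scene.png')[130:370,60:540]; cv2.imwrite('pics/sc1.png',cv2.resize(a,(800,400),interpolation=3))
a=cv2.imread('pics/side.png')[100:440,190:480]; cv2.imwrite('pics/si1.png',cv2.resize(a,None,fx=1.76,fy=1.76,interpolation=3))
E
```

```text
(no output)
```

View pics/sc1.png

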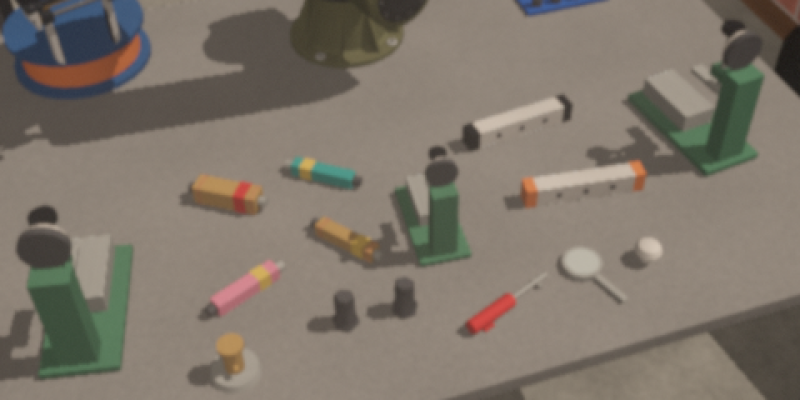

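View pics/si1.png

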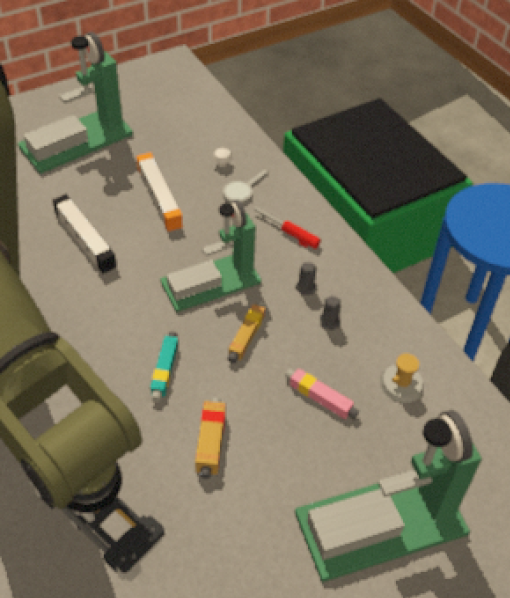

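```bash
cat >> h.py <<'E'
def rect(P,zlo,zhi,cx,cy,r):
    q=P.reshape(-1,3); q=q[~np.isnan(q[:,0])]
    q=q[(q[:,2]>zlo)&(q[:,2]<zhi)&(np.hypot(q[:,0]-cx,q[:,1]-cy)<r)]
    if len(q)<10: return len(q)
    # keep main blob
    (c,s,a)=cv2.minAreaRect((q[:,:2]*1000).astype(np.float32))
    if s[0]<s[1]: s=s[::-1]; a+=90
    return len(q),np.round(c,1),np.round(s,1),round((a+90)%180-90,1),np.median(q[:,2]).round(4)
E
python3 - <<'E'
from h import *
for n in ['scene','side']:
    P=np.load(n+'P.npy')
    for nm,z0,z1,x,y,r in [('red',.033,.045,.425,-.354,.1),('yel',.02,.032,.605,-.172,.1),('RL',.035,.046,.62,.25,.14),('RS',.035,.046,.425,.21,.14),('anvil',.036,.045,.62,-.02,.08),('column',.06,.145,.65,-.02,.08),('pad',.19,.21,.62,-.02,.09),('foot',.09,.11,.62,-.02,.08)]:
        print(n,nm,rect(P,z0,z1,x,y,r))
E
```

```text
scene red (328, array([ 435.8, -340.1]), array([122.7,  42.1]), 55.8, np.float64(0.0365))
scene yel (292, array([ 606.8, -169. ]), array([147.7,  29.9]), 36.4, np.float64(0.024))
scene RL (561, array([622. , 266.1]), array([222.3,  42.6]), 83.0, np.float64(0.0384))
scene RS (467, array([425.6, 223.5]), array([225.7,  43.4]), -84.3, np.float64(0.0386))
scene anvil (177, array([619.9, -24.3]), array([156.4,  42.2]), 1.5, np.float64(0.0392))
scene column (415, array([649.3, -17.9]), array([102.8,  46.4]), -5.6, np.float64(0.1037))
scene pad (161, array([653.2, -15. ]), array([52.3, 43.8]), -23.7, np.float64(0.1971))
scene foot (94, array([651.7, -31.8]), array([102.8,  40.3]), 12.9, np.float64(0.0991))
side red (404, array([ 431.6, -342. ]), array([120.5,  38.5]), 55.4, np.float64(0.0368))
side yel (235, array([ 600.9, -170.6]), array([144.8,  28.4]), 38.1, np.float64(0.0246))
side RL (311, array([617.2, 261.2]), array([232.9,  36.3]), 82.8, np.float64(0.0389))
side RS (350, array([419.7, 221.5]), array([229.3,  35.6]), -83.9, np.float64(0.0386))
side anvil (195, array([615.1, -19. ]), array([147.6,  56.2]), -1.0, np.float64(0.0393))
side column (338, array([638.2, -25.7]), array([101.2,  45.7]), 2.1, np.float64(0.1054))
side pad (101, array([645.5, -23. ]), array([45. , 42.5]), -7.4, np.float64(0.1972))
side foot (117, array([638.4, -22.8]), array([102.3,  31.2]), -17.0, np.float64(0.1))
```

Request:
{"op": "step_arm", "data": {"deltas": [{"dp": [0, 0, -1]}, {"dp": [0, 0, -1]}, {"dp": [0, 0, -1]}, {"dp": [0, 0, -1]}, {"dp": [1, -1, 0]}, {"dp": [1, -1, 0]}, {"dp": [1, -1, 0]}, {"dp": [1, -1, 0]}, {"dp": [0, 0, 0]}, {"dp": [0, 0, 0]}]}}

```text
invalid input at $.deltas[0]: expected keys dp, twist
```

```bash
cat >> h.py <<'E'
def plan(xyz,yaw=None,T=None):
    """rows*[dp] in move units from the pose T: shift first, then twist"""
    T=pose() if T is None else T
    d=T[:3,:3].T@(np.array(xyz)-T[:3,3])/.04
    y=R.from_matrix(T[:3,:3]).as_euler('xyz')[2]
    tw=0 if yaw is None else ((np.degrees(y)-yaw+90)%180-90)/4
    print('shift units',d.round(2),'twist units',round(tw,2),'yaw now',np.degrees(y).round(1),'at',T[:3,3].round(4))
E
python3 - <<'E'
from h import *
print(np.array(ctrl.get_calibration('wrist')['hand_eye']).round(3),ctrl.get_calibration('wrist')['fx'])
plan([.43,-.34,.38],0)
E
```

```text
[[-0.    -0.961 -0.278  0.081]
 [ 1.    -0.    -0.    -0.001]
 [ 0.    -0.278  0.961 -0.179]
 [ 0.     0.     0.     1.   ]] 365.109594799864
shift units [ 7.29 -2.15 -4.36] twist units 4.88 yaw now 19.5 at [ 0.1838 -0.5184  0.2055]
```

Request:
{"op": "step_arm", "data": {"deltas": [{"dp": [0.6, -0.35, -0.7], "twist": 0}, {"dp": [0.9, -0.4, -0.7], "twist": 0}, {"dp": [0.9, -0.4, -0.7], "twist": 0}, {"dp": [0.9, -0.4, -0.7], "twist": 0}, {"dp": [0.9, -0.4, -0.7], "twist": 0}, {"dp": [0.9, -0.4, -0.7], "twist": 0}, {"dp": [0.9, -0.4, 0], "twist": 1}, {"dp": [0.9, -0.4, 0], "twist": 1}, {"dp": [0.9, -0.4, 0], "twist": 1}, {"dp": [0, -0.4, 0], "twist": 1}, {"dp": [0, 0, 0], "twist": 0.8}, {"dp": [0, 0, 0], "twist": 0}]}}

```text
time_s: 2.3
ee_pos: [0.4338, -0.2703, 0.3735]
eef_rot: [3.141, -0.0, 0.006]
force: [0.1, -1.0, -0.3]
grip_width: 0.094
grip_force: 0.0
```

```bash
cat >> h.py <<'E'
def look(tag,items,crop=None):
    im,d,P,W,c=cam('wrist'); save(tag,im); np.save('wP.npy',P); np.save('wI.npy',im)
    for nm,z0,z1,x,y,r in items: print(nm,rect(P,z0,z1,x,y,r))
    return im,P,W,c
IT=[('red',.030,.045,.433,-.341,.1),('yel',.02,.033,.605,-.172,.1),('RL',.035,.046,.62,.265,.14),('RS',.035,.046,.425,.222,.14)]
E
python3 - <<'E'
from h import *
plan([.5,-.2,.38],0)
im,P,W,c=look('w1',IT)
for l in ['red_chuck','yellow_chuck','blue_chuck','green_chuck','gauge']:
    for r in ctrl.cut_out('wrist',l):
        p=P[r['pixels']]; print(l,round(r['conf'],2),(np.array(r['rect'])*[640,480,640,480]).astype(int),np.nanmedian(p,0).round(3))
E
```

```text
shift units [ 1.66 -1.75 -0.16] twist units 0.08 yaw now 0.3 at [ 0.4338 -0.2703  0.3735]
red (2265, array([ 431.6, -340.2]), array([120.1,  38.9]), 55.0, np.float64(0.0382))
yel (2131, array([ 601.4, -168.4]), array([148.2,  27. ]), 37.2, np.float64(0.0259))
RL 0
RS (1317, array([428.2, 152.1]), array([80.1, 35. ]), -84.3, np.float64(0.0401))
red_chuck 0.91 [323 154 413 226] [ 0.434 -0.337  0.038]
red_chuck 0.66 [ 58   0 106  63] [ 0.617 -0.02   0.103]
yellow_chuck 0.86 [208 157 294 227] [ 0.43  -0.165  0.026]
yellow_chuck 0.82 [203   9 287 111] [ 0.604 -0.167  0.026]
yellow_chuck 0.61 [334   0 442  56] [ 0.647 -0.347  0.026]
blue_chuck 0.27 [ 61   0 108  63] [ 0.617 -0.02   0.103]
gauge 0.96 [ 59   0 172 141] [ 0.603 -0.025  0.031]
gauge 0.67 [492   2 639 163] [ 0.588 -0.58   0.024]
```

View pics/w1.png

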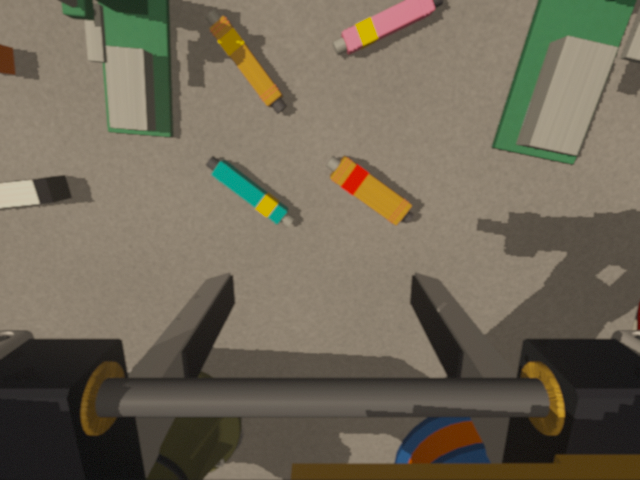

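Request:
{"op": "step_arm", "data": {"deltas": [{"dp": [0.4, -1, 0], "twist": 0}, {"dp": [0.4, -1, 0], "twist": 0}, {"dp": [0.4, -1, 0], "twist": 0}, {"dp": [0.4, -1, 0], "twist": 0}, {"dp": [0, -1, 0], "twist": 0}, {"dp": [0, -1, 0], "twist": 0}, {"dp": [0, -1, 0], "twist": 0}, {"dp": [0, -1, 0], "twist": 0}, {"dp": [0, -0.5, 0], "twist": 0}, {"dp": [0, 0, 0], "twist": 0}, {"dp": [0, 0, 0], "twist": 0}]}}

```text
time_s: 3.7
ee_pos: [0.4958, 0.0693, 0.3734]
eef_rot: [3.141, 0.0, 0.006]
force: [-0.5, 0.0, 0.1]
grip_width: 0.0936
grip_force: 0.0
```

```bash
python3 - <<'E'
from h import *
plan([.5,.08,.38],0)
im,P,W,c=look('w2',IT+[('anvil',.036,.045,.58,-.025,.07),('pad',.185,.21,.65,-.02,.07),('foot',.088,.112,.61,-.02,.05),('col',.14,.153,.69,-.02,.05)])
s,d,P2,W2,c2=cam('scene'); save('scene2',s)
cv2.imwrite('pics/scene2c.png',cv2.resize(s[100:400,40:540,::-1],(800,480)))
E
```

```text
shift units [ 0.11 -0.27 -0.17] twist units 0.09 yaw now 0.4 at [0.4958 0.0693 0.3734]
red (2191, array([ 431.8, -339.8]), array([122.3,  39.4]), 55.2, np.float64(0.0382))
yel (2049, array([ 601.3, -168.6]), array([148.3,  28.2]), 37.6, np.float64(0.0258))
RL (4656, array([618.2, 266.9]), array([222.1,  35. ]), 83.1, np.float64(0.04))
RS (3465, array([419.8, 224. ]), array([221.8,  36.1]), -83.9, np.float64(0.0402))
anvil (2485, array([565.7, -12.6]), array([100. ,  50.5]), -4.3, np.float64(0.04))
pad (2248, array([645.4, -17.4]), array([50.6, 45.2]), 85.1, np.float64(0.1996))
foot (603, array([617. , -16.2]), array([56.6, 18.2]), -4.4, np.float64(0.1029))
col (491, array([671.1, -20.1]), array([44.3, 38.9]), 84.9, np.float64(0.1498))
```

View pics/w2.png

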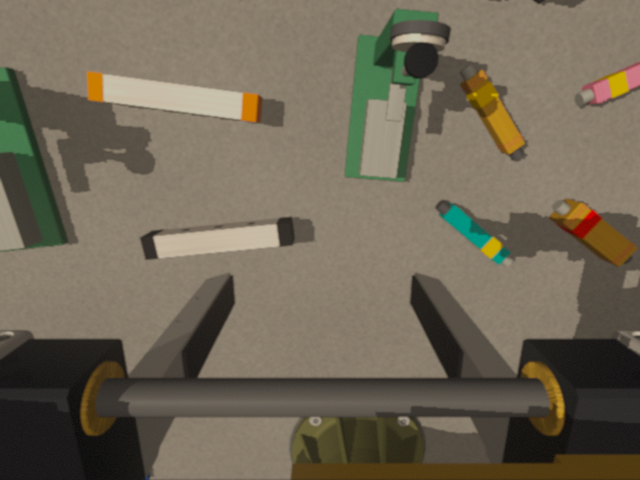

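```bash
sed -i 's/((np.degrees(y)-yaw+90)%180-90)/((np.degrees(y)-yaw+180)%360-180)/' h.py; python3 - <<'E'
from h import *
plan([.4317,-.340,.21],55.1)
E
```

```text
shift units [-1.65 10.21  4.09] twist units -13.71 yaw now 0.3 at [0.4958 0.0686 0.3734]
```

View pics/scene2c.png

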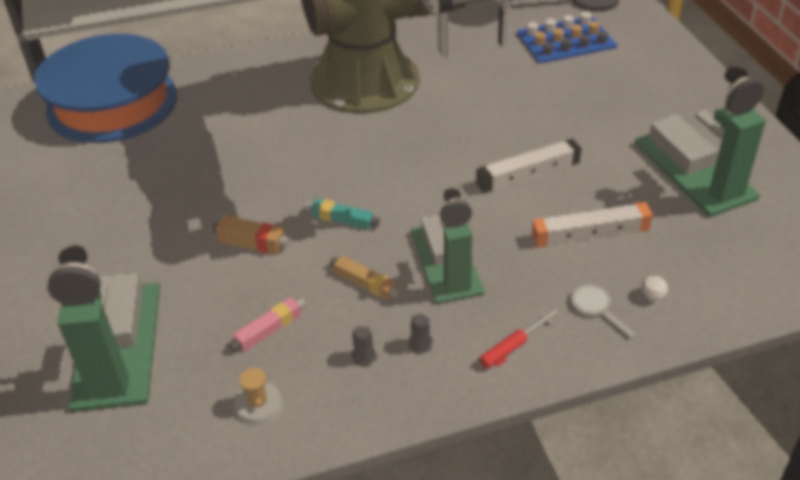

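Only two brass chucks are on the counter: red at crop (250,235) and yellow at (362,277). Turquoise (345,213) and pink (268,323) are decoys, and the middle gauge (450,250) is the 203 mm one. Going to red.

Request:
{"op": "step_arm", "data": {"deltas": [{"dp": [-0.2, 1, 0.3], "twist": 0}, {"dp": [-0.2, 1, 0.3], "twist": 0}, {"dp": [-0.2, 1, 0.3], "twist": 0}, {"dp": [-0.2, 1, 0.4], "twist": 0}, {"dp": [-0.2, 1, 0.4], "twist": 0}, {"dp": [-0.2, 1, 0.4], "twist": 0}, {"dp": [-0.2, 1, 0.4], "twist": 0}, {"dp": [-0.2, 1, 0.4], "twist": 0}, {"dp": [-0.05, 1, 0.5], "twist": 0}, {"dp": [0, 1, 0.5], "twist": 0}, {"dp": [0, 0.2, 0.2], "twist": -1}, {"dp": [0, 0, 0], "twist": -1}]}}

```text
time_s: 5.0
ee_pos: [0.4303, -0.3409, 0.2075]
eef_rot: [-3.139, 0.002, 0.144]
force: [0.3, 0.0, 0.6]
grip_width: 0.094
grip_force: 0.0
```

Request:
{"op": "step_arm", "data": {"deltas": [{"dp": [0, 0, 0], "twist": -1}, {"dp": [0, 0, 0], "twist": -1}, {"dp": [0, 0, 0], "twist": -1}, {"dp": [0, 0, 0], "twist": -1}, {"dp": [0, 0, 0], "twist": -1}, {"dp": [0, 0, 0], "twist": -1}, {"dp": [0, 0, 0], "twist": -1}, {"dp": [0, 0, 0], "twist": -1}, {"dp": [0, 0, 0], "twist": -1}, {"dp": [0, 0, 0], "twist": -1}, {"dp": [0, 0, 0], "twist": -1}, {"dp": [0, 0, 0], "twist": -0.7}]}}

```text
time_s: 6.2
ee_pos: [0.4312, -0.3397, 0.2094]
eef_rot: [-3.142, 0.0, 0.963]
force: [0.1, -0.2, -0.8]
grip_width: 0.0941
grip_force: 0.0
```

```bash
python3 - <<'E'
from h import *
im,P,W,c=look('w3',IT[:2])
plan([.4317,-.340,.006],55.1)
E
```

```text
red (4614, array([ 432.6, -339.7]), array([119.1,  38.6]), 55.0, np.float64(0.0381))
yel (663, array([ 555., -208.]), array([28. , 24.4]), -34.7, np.float64(0.0251))
shift units [0.   0.02 5.09] twist units 0.06 yaw now 55.3 at [ 0.4312 -0.3397  0.2094]
```

View pics/w3.png

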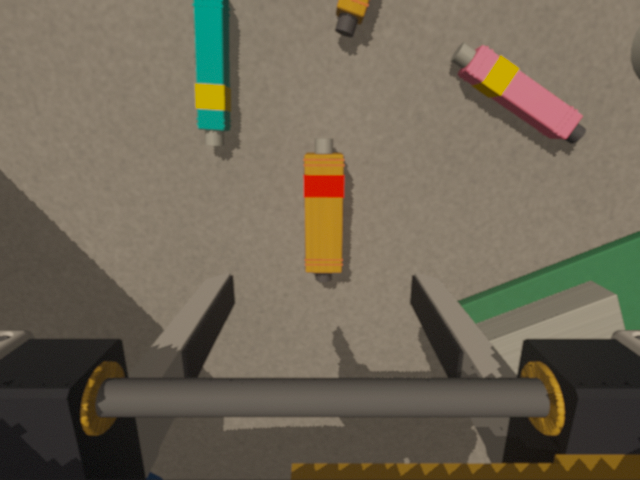

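The enlarged wrist view confirms it: brass body, red band at (324,187), lined up with the tool. Descend and grip.

Request:
{"op": "step_arm", "data": {"deltas": [{"dp": [0, 0, 0.8], "twist": 0}, {"dp": [0, 0, 0.8], "twist": 0}, {"dp": [0, 0, 0.8], "twist": 0}, {"dp": [0, 0, 0.8], "twist": 0}, {"dp": [0, 0, 0.8], "twist": 0}, {"dp": [0, 0, 0.6], "twist": 0}, {"dp": [0, 0, 0.3], "twist": 0}, {"dp": [0, 0, 0.16], "twist": 0}, {"dp": [0, 0, 0], "twist": 0}, {"dp": [0, 0, 0], "twist": 0}], "squeeze": 40}}

```text
time_s: 7.25
ee_pos: [0.4324, -0.3392, 0.0081]
eef_rot: [3.14, 0.0, 0.962]
force: [-0.3, -0.6, -0.4]
grip_width: 0.0941
grip_force: 0.0
```

Request:
{"op": "step_arm", "data": {"deltas": [{"dp": [0, 0, 0], "twist": 0}, {"dp": [0, 0, 0], "twist": 0}, {"dp": [0, 0, 0], "twist": 0}, {"dp": [0, 0, 0], "twist": 0}, {"dp": [0, 0, 0], "twist": 0}, {"dp": [0, 0, 0], "twist": 0}, {"dp": [0, 0, 0], "twist": 0}, {"dp": [0, 0, 0], "twist": 0}], "gripper": -1, "squeeze": 40}}

```text
time_s: 8.05
ee_pos: [0.4321, -0.3388, 0.0071]
eef_rot: [3.141, 0.0, 0.962]
force: [0.4, -0.5, -0.2]
grip_width: 0.0377
grip_force: 40.0
```

Request:
{"op": "step_arm", "data": {"deltas": [{"dp": [0, 0, -0.4], "twist": 0}, {"dp": [0, 0, -0.8], "twist": 0}, {"dp": [0, 0, -0.8], "twist": 0}, {"dp": [0, 0, -0.5], "twist": 0}, {"dp": [0, 0, 0], "twist": 0}]}}

```text
time_s: 8.55
ee_pos: [0.4328, -0.3394, 0.1093]
eef_rot: [3.138, 0.0, 0.962]
force: [-0.2, -0.4, -3.7]
grip_width: 0.0381
grip_force: 40.0
```

```bash
python3 - <<'E'
from h import *
plan([.45,-.0036,.105],175.6)
E
```

```text
shift units [ 7.13 -4.45  0.09] twist units -30.12 yaw now 55.1 at [ 0.4328 -0.3394  0.1093]
```

Request:
{"op": "step_arm", "data": {"deltas": [{"dp": [0.7, -0.44, 0], "twist": 0}, {"dp": [0.8, -0.5, 0], "twist": 0}, {"dp": [0.8, -0.5, 0], "twist": 0}, {"dp": [0.8, -0.5, 0], "twist": 0}, {"dp": [0.8, -0.5, 0], "twist": 0}, {"dp": [0.8, -0.5, 0], "twist": 0}, {"dp": [0.8, -0.5, 0], "twist": 0}, {"dp": [0.8, -0.5, 0], "twist": 0}, {"dp": [0.8, -0.5, 0], "twist": 0}, {"dp": [0, 0, 0], "twist": -1}, {"dp": [0, 0, 0], "twist": -1}, {"dp": [0, 0, 0], "twist": -1}]}}

```text
time_s: 9.75
ee_pos: [0.4479, -0.0037, 0.1054]
eef_rot: [-3.139, 0.001, 1.175]
force: [0.3, -0.6, -3.4]
grip_width: 0.0374
grip_force: 40.0
```

Request:
{"op": "step_arm", "data": {"deltas": [{"dp": [0, 0, 0], "twist": -1}, {"dp": [0, 0, 0], "twist": -1}, {"dp": [0, 0, 0], "twist": -1}, {"dp": [0, 0, 0], "twist": -1}, {"dp": [0, 0, 0], "twist": -1}, {"dp": [0, 0, 0], "twist": -1}, {"dp": [0, 0, 0], "twist": -1}, {"dp": [0, 0, 0], "twist": -1}, {"dp": [0, 0, 0], "twist": -1}, {"dp": [0, 0, 0], "twist": -1}, {"dp": [0, 0, 0], "twist": -1}, {"dp": [0, 0, 0], "twist": -1}]}}

```text
time_s: 10.95
ee_pos: [0.4479, -0.0041, 0.1055]
eef_rot: [-3.14, -0.001, 2.012]
force: [0.2, -0.5, -2.9]
grip_width: 0.0376
grip_force: 40.0
```

Request:
{"op": "step_arm", "data": {"deltas": [{"dp": [0, 0, 0], "twist": -1}, {"dp": [0, 0, 0], "twist": -1}, {"dp": [0, 0, 0], "twist": -1}, {"dp": [0, 0, 0], "twist": -1}, {"dp": [0, 0, 0], "twist": -1}, {"dp": [0, 0, 0], "twist": -1}, {"dp": [0, 0, 0], "twist": -1}, {"dp": [0, 0, 0], "twist": -1}, {"dp": [0, 0, 0], "twist": -1}, {"dp": [0, 0, 0], "twist": -1}, {"dp": [0, 0, 0], "twist": -1}, {"dp": [0, 0, 0], "twist": -1}]}}

```text
time_s: 12.15
ee_pos: [0.4479, -0.0041, 0.1055]
eef_rot: [-3.141, -0.002, 2.85]
force: [0.9, 0.3, -3.0]
grip_width: 0.0379
grip_force: 40.0
```

Request:
{"op": "step_arm", "data": {"deltas": [{"dp": [0, 0, 0], "twist": -1}, {"dp": [0, 0, 0], "twist": -1}, {"dp": [0, 0, 0], "twist": -1}, {"dp": [0, 0, 0], "twist": -0.1}, {"dp": [0, 0, 0], "twist": 0}]}}

```text
time_s: 12.65
ee_pos: [0.4482, -0.0041, 0.1061]
eef_rot: [3.142, -0.002, 3.062]
force: [-0.1, -0.3, -2.6]
grip_width: 0.0379
grip_force: 40.0
```

```bash
python3 - <<'E'
from h import *
plan([.4478,-.0034,.054],175.6)
print(ctrl.get_obs()['grip_width'])
im,P,W,c=look('w4',[('held',.065,.11,.45,-.003,.1)])
s,d,P2,_,_=cam('side'); print(rect(P2,.08,.2,.45,-.003,.1)); save('side4',s)
cv2.imwrite('pics/s4.png',np.vstack([im[...,::-1],]))
E
```

```text
shift units [0.01 0.02 1.3 ] twist units -0.04 yaw now 175.4 at [ 0.4482 -0.0041  0.1061]
0.037886666873156956
held (78, array([ 4.14e+02, -3.00e-01]), array([51.2, 50.1]), 85.4, np.float64(0.1061))
(411, array([447.9,  -8.3]), array([119.3, 104.9]), -45.4, np.float64(0.1262))
```

View pics/s4.png

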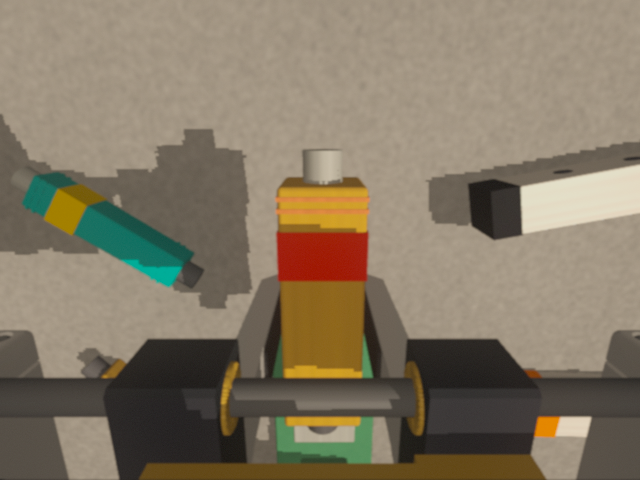

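```bash
cat >> h.py <<'E'
def level(P,T,zlo,zhi,h=.016):
    q=P.reshape(-1,3); q=q[~np.isnan(q[:,0])]; l=(q-T[:3,3])@T[:3,:3]; m=(q[:,2]>zlo)&(q[:,2]<zhi)&(np.abs(l[:,1])<h)&(l[:,0]>.015)&(l[:,0]<.058)
    l=l[m]; f=np.polyfit(l[:,0],-l[:,2],1); print('n',m.sum(),'pitch deg',np.degrees(f[0]).round(2),'top above TCP mid',f[1].round(4))
    l=(q-T[:3,3])@T[:3,:3]; m=(q[:,2]>zlo)&(q[:,2]<zhi)&(np.abs(l[:,1])<.03)&(l[:,0]>.02); print('end x',np.percentile(l[m,0],[95,99.5]).round(4))
E
python3 - <<'E'
from h import *
level(np.load('wP.npy'),pose(),.125,.15)
E
```

```text
n 7315 pitch deg -0.41 top above TCP mid 0.031
end x [0.066  0.0728]
```

Request:
{"op": "step_arm", "data": {"deltas": [{"dp": [0, 0, 0.6], "twist": 0}, {"dp": [0, 0, 0.5], "twist": 0}, {"dp": [0, 0, 0.27], "twist": 0}, {"dp": [0, 0, 0], "twist": 0}, {"dp": [0, 0, 0], "twist": 0}]}}

```text
time_s: 13.25
ee_pos: [0.449, -0.0042, 0.0528]
eef_rot: [-3.142, 0.0, 3.063]
force: [-0.5, -0.6, -3.2]
grip_width: 0.0377
grip_force: 40.0
```

```bash
python3 - <<'E'
from h import *
plan([.5495,-.0112,.051],175.6)
E
```

```text
shift units [-2.52  0.02  0.05] twist units -0.02 yaw now 175.5 at [ 0.449  -0.0042  0.0528]
```

Request:
{"op": "step_arm", "data": {"deltas": [{"dp": [-0.4, 0, 0], "twist": 0}, {"dp": [-0.5, 0.02, 0], "twist": 0}, {"dp": [-0.5, 0, 0], "twist": 0}, {"dp": [-0.5, 0, 0], "twist": 0}, {"dp": [-0.4, 0, 0], "twist": 0}, {"dp": [-0.22, 0, 0], "twist": 0}, {"dp": [0, 0, 0], "twist": 0}, {"dp": [0, 0, 0.05], "twist": 0}, {"dp": [0, 0, 0.03], "twist": 0}, {"dp": [0, 0, 0], "twist": 0}, {"dp": [0, 0, 0], "twist": 0}]}}

```text
time_s: 14.35
ee_pos: [0.5491, -0.0112, 0.0492]
eef_rot: [-3.142, 0.0, 3.064]
force: [0.1, -0.4, -3.5]
grip_width: 0.0379
grip_force: 40.0
```

Request:
{"op": "step_arm", "data": {"deltas": [{"dp": [0, 0, 0.03], "twist": 0}, {"dp": [0, 0, 0.02], "twist": 0}, {"dp": [0, 0, 0.02], "twist": 0}, {"dp": [0, 0, 0], "twist": 0}, {"dp": [0, 0, 0], "twist": 0}]}}

```text
time_s: 14.85
ee_pos: [0.5493, -0.0112, 0.0471]
eef_rot: [-3.142, 0.0, 3.064]
force: [-6.4, 0.8, 10.0]
grip_width: 0.0378
grip_force: 40.0
```

Request:
{"op": "step_arm", "data": {"deltas": [{"dp": [0, 0, 0], "twist": 0}, {"dp": [0, 0, 0], "twist": 0}, {"dp": [0, 0, 0], "twist": 0}, {"dp": [0, 0, 0], "twist": 0}, {"dp": [0, 0, 0], "twist": 0}, {"dp": [0, 0, 0], "twist": 0}], "gripper": 1}}

```text
time_s: 15.45
ee_pos: [0.5493, -0.0112, 0.0462]
eef_rot: [-3.142, -0.0, 3.064]
force: [-0.2, 0.4, -0.2]
grip_width: 0.0823
grip_force: 0.0
```

Request:
{"op": "step_arm", "data": {"deltas": [{"dp": [0, 0, -0.5], "twist": 0}, {"dp": [0, 0, -0.9], "twist": 0}, {"dp": [0, 0, -1], "twist": 0}, {"dp": [0, 0, -1], "twist": 0}, {"dp": [0, 0, -1], "twist": 0}, {"dp": [0, 0, -0.5], "twist": 0}, {"dp": [0, 0, 0], "twist": 0}, {"dp": [0, 0, 0], "twist": 0}]}}

```text
time_s: 16.25
ee_pos: [0.5491, -0.0112, 0.2416]
eef_rot: [3.142, -0.0, 3.064]
force: [-0.4, 0.1, 0.2]
grip_width: 0.094
grip_force: 0.0
```

```bash
python3 - <<'E'
from h import *
plan([.6373,-.018,.21],175.6)
im,P,W,c=look('w5',[('chuck',.072,.085,.53,-.01,.07)])
im,d,P,_,_=cam('side')
print(rect(P,.06,.09,.53,-.01,.08))
E
```

```text
shift units [-2.21  0.    0.79] twist units -0.02 yaw now 175.5 at [ 0.5491 -0.0112  0.2416]
chuck (4367, array([544.5,  -9.9]), array([109.6,  38.9]), -4.1, np.float64(0.078))
(387, array([542.4, -14.6]), array([132.1,  47.3]), -8.0, np.float64(0.075))
```

Request:
{"op": "step_arm", "data": {"deltas": [{"dp": [-0.5, 0, 0], "twist": 0}, {"dp": [-0.8, 0, 0], "twist": 0}, {"dp": [-0.7, 0, 0], "twist": 0}, {"dp": [-0.21, 0, 0], "twist": 0}, {"dp": [0, 0, 0], "twist": 0}, {"dp": [0, 0, 0], "twist": 0}, {"dp": [0, 0, 0], "twist": 0}, {"dp": [0, 0, 0], "twist": 0}, {"dp": [0, 0, 0.4], "twist": 0}, {"dp": [0, 0, 0.3], "twist": 0}, {"dp": [0, 0, 0], "twist": 0}, {"dp": [0, 0, 0], "twist": 0}], "gripper": -1}}

```text
time_s: 17.55
ee_pos: [0.6373, -0.0181, 0.2144]
eef_rot: [3.142, -0.0, 3.064]
force: [0.2, -0.8, -0.3]
grip_width: 0.0019
grip_force: 0.0
```

Request:
{"op": "step_arm", "data": {"deltas": [{"dp": [0, 0, 0.2], "twist": 0}, {"dp": [0, 0, 0.2], "twist": 0}, {"dp": [0, 0, 0.2], "twist": 0}, {"dp": [0, 0, 0], "twist": 0}, {"dp": [0, 0, 0], "twist": 0}]}}

```text
time_s: 18.05
ee_pos: [0.6372, -0.0181, 0.1902]
eef_rot: [3.142, -0.001, 3.063]
force: [-1.2, -0.4, 2.0]
grip_width: 0.0006
grip_force: 0.9
```

Request:
{"op": "step_arm", "data": {"deltas": [{"dp": [0, 0, 0.1], "twist": 0}, {"dp": [0, 0, 0.08], "twist": 0}, {"dp": [0, 0, 0.02], "twist": 0}, {"dp": [0, 0, 0], "twist": 0}, {"dp": [0, 0, 0], "twist": 0}]}}

```text
time_s: 18.55
ee_pos: [0.6376, -0.0181, 0.1832]
eef_rot: [-3.142, 0.001, 3.064]
force: [-3.4, -0.7, 9.5]
grip_width: 0.0005
grip_force: 4.5
```

Request:
{"op": "step_arm", "data": {"deltas": [{"dp": [0, 0, 0.01], "twist": 0}, {"dp": [0, 0, 0], "twist": 0}, {"dp": [0, 0, 0], "twist": 0}, {"dp": [0, 0, 0], "twist": 0}, {"dp": [0, 0, 0], "twist": 0}, {"dp": [0, 0, 0], "twist": 0}, {"dp": [0, 0, 0], "twist": 0}, {"dp": [0, 0, 0], "twist": 0}, {"dp": [0, 0, 0], "twist": 0}, {"dp": [0, 0, 0], "twist": 0}]}}

```text
time_s: 19.55
ee_pos: [0.6377, -0.0181, 0.1832]
eef_rot: [-3.142, 0.002, 3.064]
force: [-3.5, -0.6, 11.1]
grip_width: 0.0002
grip_force: 5.7
```

Request:
{"op": "step_arm", "data": {"deltas": [{"dp": [0, 0, -0.2], "twist": 0}, {"dp": [0, 0, -0.3], "twist": 0}, {"dp": [0, 0, -0.4], "twist": 0}, {"dp": [0, 0, -0.6], "twist": 0}, {"dp": [0.6, 0, 0], "twist": 0}, {"dp": [0.8, 0, 0], "twist": 0}, {"dp": [0.8, 0, 0], "twist": 0}, {"dp": [0, 0, 0], "twist": 0}, {"dp": [0, 0, 0], "twist": 0}, {"dp": [0, 0, 0], "twist": 0}]}}

```text
time_s: 20.55
ee_pos: [0.5504, -0.0113, 0.2421]
eef_rot: [3.142, 0.0, 3.063]
force: [-0.5, -0.9, 0.0]
grip_width: 0.0002
grip_force: 0.0
```

```bash
python3 - <<'E'
from h import *
im,P,W,c=look('w6',[('chuck',.072,.085,.53,-.01,.07)])
plan([.5493,-.0112,.047],175.6)
im,d,P,_,_=cam('scene'); print(rect(P,.185,.21,.65,-.02,.08),rect(P,.02,.032,.605,-.172,.1))
E
```

```text
chuck (4352, array([544.6, -10. ]), array([108.8,  38.9]), -4.4, np.float64(0.0781))
shift units [0.03 0.   4.87] twist units -0.02 yaw now 175.5 at [ 0.5504 -0.0113  0.2418]
(189, array([648.2, -19.6]), array([50.8, 48.3]), -1.4, np.float64(0.1966)) (300, array([ 607.7, -167.8]), array([148.3,  31.3]), 39.4, np.float64(0.0242))
```

Request:
{"op": "step_arm", "data": {"deltas": [{"dp": [0.02, 0, 0.3], "twist": 0}, {"dp": [0, 0, 0.4], "twist": 0}, {"dp": [0, 0, 0.5], "twist": 0}, {"dp": [0, 0, 0.5], "twist": 0}, {"dp": [0, 0, 0.4], "twist": 0}, {"dp": [0, 0, 0.4], "twist": 0}, {"dp": [0, 0, 0.6], "twist": 0}, {"dp": [0, 0, 0.7], "twist": 0}, {"dp": [0, 0, 0.6], "twist": 0}, {"dp": [0, 0, 0.4], "twist": 0}, {"dp": [0, 0, 0], "twist": 0}, {"dp": [0, 0, 0], "twist": 0}], "gripper": 1}}

```text
time_s: 21.85
ee_pos: [0.5489, -0.0112, 0.0497]
eef_rot: [3.142, -0.001, 3.063]
force: [0.7, 0.2, 0.5]
grip_width: 0.0923
grip_force: 0.0
```

Request:
{"op": "step_arm", "data": {"deltas": [{"dp": [0, 0, 0], "twist": 0}, {"dp": [0, 0, 0], "twist": 0}, {"dp": [0, 0, 0], "twist": 0}, {"dp": [0, 0, 0], "twist": 0}, {"dp": [0, 0, 0], "twist": 0}, {"dp": [0, 0, 0], "twist": 0}, {"dp": [0, 0, 0], "twist": 0}, {"dp": [0, 0, 0], "twist": 0}], "gripper": -1, "squeeze": 40}}

```text
time_s: 22.65
ee_pos: [0.5489, -0.0112, 0.0499]
eef_rot: [3.142, -0.0, 3.063]
force: [-0.5, -0.6, -0.1]
grip_width: 0.0377
grip_force: 40.0
```

Request:
{"op": "step_arm", "data": {"deltas": [{"dp": [0, 0, -0.1], "twist": 0}, {"dp": [0, 0, -0.05], "twist": 0}, {"dp": [0.4, 0, 0], "twist": 0}, {"dp": [0.6, 0, 0], "twist": 0}, {"dp": [0.6, 0, 0], "twist": 0}, {"dp": [0.6, 0, 0], "twist": 0}, {"dp": [0.5, 0, 0], "twist": 0}, {"dp": [0, 0, -0.6], "twist": 0}, {"dp": [0, 0, -0.8], "twist": 0}, {"dp": [0, 0, -0.2], "twist": 0}, {"dp": [0, 0, 0], "twist": 0}]}}

```text
time_s: 23.75
ee_pos: [0.4417, -0.0028, 0.1204]
eef_rot: [-3.142, 0.002, 3.064]
force: [0.7, 0.1, -4.3]
grip_width: 0.038
grip_force: 40.0
```

```bash
python3 - <<'E'
from h import *
T=pose(); im,P,W,c=look('w7',[]); z=T[2,3]; level(P,T,z+.018,z+.045)
a=np.radians(-6.9); c0=np.array([.6182,.2669])-.05*np.array([-np.sin(a),np.cos(a)]); print(c0)
plan([c0[0],c0[1],.11],173.1)
E
```

```text
n 7128 pitch deg -0.63 top above TCP mid 0.0288
end x [0.0588 0.0708]
[0.61219316 0.21726213]
shift units [-3.84  5.82  0.23] twist units 0.61 yaw now 175.5 at [ 0.4411 -0.0027  0.1192]
```

Request:
{"op": "step_arm", "data": {"deltas": [{"dp": [0, 0.6, 0], "twist": 0}, {"dp": [0, 0.9, 0], "twist": 0}, {"dp": [0, 0.9, 0], "twist": 0}, {"dp": [-0.5, 0.8, 0], "twist": 0}, {"dp": [-0.7, 0.7, 0], "twist": 0}, {"dp": [-0.7, 0.7, 0], "twist": 0}, {"dp": [-0.7, 0.7, 0], "twist": 0}, {"dp": [-0.7, 0.5, 0], "twist": 0}, {"dp": [-0.54, 0.02, 0.2], "twist": 0.6}, {"dp": [0, 0, 0], "twist": 0}, {"dp": [0, 0, 0], "twist": 0}]}}

```text
time_s: 24.9
ee_pos: [0.6116, 0.217, 0.1093]
eef_rot: [-3.14, -0.003, 3.022]
force: [0.7, 0.1, -2.8]
grip_width: 0.0376
grip_force: 40.0
```

```bash
python3 - <<'E'
from h import *
T=pose(); im,P,W,c=look('w8',[('RLpart',.035,.046,.62,.265,.14)]); z=T[2,3]; level(P,T,z+.018,z+.045)
plan([.6122,.2173,.0515],173.1)
E
```

```text
RLpart (10228, array([618.8, 267.9]), array([222. ,  35.8]), 83.1, np.float64(0.04))
n 7120 pitch deg -0.6 top above TCP mid 0.0288
end x [0.0589 0.0716]
shift units [-0.02  0.01  1.47] twist units 0.01 yaw now 173.1 at [0.6116 0.2171 0.1102]
```

View pics/w8.png

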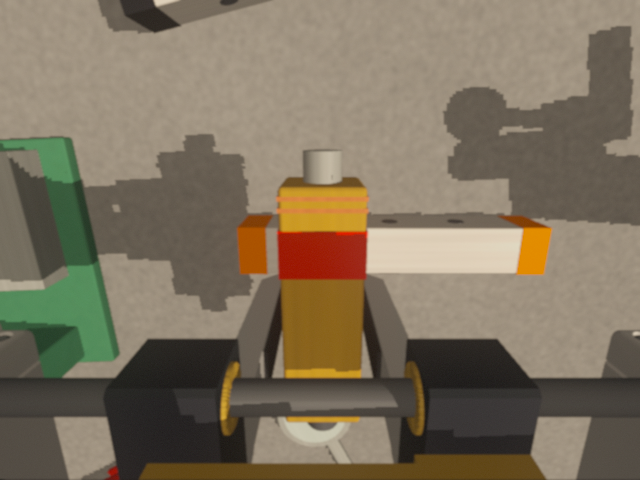

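Request:
{"op": "step_arm", "data": {"deltas": [{"dp": [0, 0, 0.4], "twist": 0}, {"dp": [0, 0, 0.5], "twist": 0}, {"dp": [0, 0, 0.3], "twist": 0}, {"dp": [0, 0, 0.16], "twist": 0}, {"dp": [0, 0, 0.06], "twist": 0}, {"dp": [0, 0, 0], "twist": 0}, {"dp": [0, 0, 0], "twist": 0}]}}

```text
time_s: 25.65
ee_pos: [0.6128, 0.2174, 0.0558]
eef_rot: [3.141, 0.001, 3.022]
force: [0.3, -0.3, -3.0]
grip_width: 0.0379
grip_force: 40.0
```

Request:
{"op": "step_arm", "data": {"deltas": [{"dp": [0, 0, 0.03], "twist": 0}, {"dp": [0, 0, 0.02], "twist": 0}, {"dp": [0, 0, 0], "twist": 0}, {"dp": [0, 0, 0], "twist": 0}]}}

```text
time_s: 26.05
ee_pos: [0.6125, 0.2174, 0.0531]
eef_rot: [3.142, 0.0, 3.022]
force: [-0.3, 0.7, -2.6]
grip_width: 0.0382
grip_force: 40.0
```

Request:
{"op": "step_arm", "data": {"deltas": [{"dp": [0, 0, 0.04], "twist": 0}, {"dp": [0, 0, 0.02], "twist": 0}, {"dp": [0, 0, 0.02], "twist": 0}, {"dp": [0, 0, 0], "twist": 0}, {"dp": [0, 0, 0], "twist": 0}]}}

```text
time_s: 26.55
ee_pos: [0.6125, 0.2174, 0.0499]
eef_rot: [3.142, 0.0, 3.022]
force: [-0.9, -0.0, -0.6]
grip_width: 0.0377
grip_force: 40.0
```

Request:
{"op": "step_arm", "data": {"deltas": [{"dp": [0, 0, 0.015], "twist": 0}, {"dp": [0, 0, 0], "twist": 0}, {"dp": [0, 0, 0], "twist": 0}]}}

```text
time_s: 26.85
ee_pos: [0.6125, 0.2174, 0.0499]
eef_rot: [3.142, 0.0, 3.022]
force: [-4.3, -1.8, 5.8]
grip_width: 0.0377
grip_force: 40.0
```

Request:
{"op": "step_arm", "data": {"deltas": [{"dp": [0, 0, 0], "twist": 0}, {"dp": [0, 0, 0], "twist": 0}, {"dp": [0, 0, 0], "twist": 0}, {"dp": [0, 0, 0], "twist": 0}, {"dp": [0, 0, 0], "twist": 0}, {"dp": [0, 0, 0], "twist": 0}, {"dp": [0, 0, -0.3], "twist": 0}, {"dp": [0, 0, -0.7], "twist": 0}, {"dp": [0, 0, -1], "twist": 0}, {"dp": [0, 0, -1], "twist": 0}, {"dp": [0, 0, -1], "twist": 0}, {"dp": [0, 0, -1], "twist": 0}], "gripper": 1}}

```text
time_s: 28.05
ee_pos: [0.6122, 0.2172, 0.2522]
eef_rot: [3.141, 0.001, 3.022]
force: [-0.6, -0.0, 0.5]
grip_width: 0.0937
grip_force: 0.0
```

Request:
{"op": "step_arm", "data": {"deltas": [{"dp": [0, 0, -1], "twist": 0}, {"dp": [0, 0, 0], "twist": 0}, {"dp": [0, 0, 0], "twist": 0}]}}

```text
time_s: 28.35
ee_pos: [0.6125, 0.2174, 0.2905]
eef_rot: [3.141, 0.002, 3.022]
force: [0.5, -0.4, -0.4]
grip_width: 0.0942
grip_force: 0.0
```

```bash
python3 - <<'E'
from h import *
im,P,W,c=look('w9',[('chuck',.07,.085,.612,.217,.1)])
plan([.6014,-.1685,.25],37.4)
s,d,P,_,_=cam('side'); save('s9',s); print('red',rect(P,.07,.085,.612,.217,.1),'yel',rect(P,.02,.033,.605,-.172,.1))
s,d,P,_,_=cam('scene'); print('red',rect(P,.07,.085,.612,.217,.1),'yel',rect(P,.02,.033,.605,-.172,.1))
E
```

```text
chuck (3756, array([607. , 218.8]), array([132.7,  38.4]), -6.3, np.float64(0.0781))
shift units [-0.89 -9.61  0.98] twist units 33.93 yaw now 173.1 at [0.6122 0.2173 0.289 ]
red (245, array([611.6, 213.8]), array([140.9,  48.8]), -8.8, np.float64(0.0765)) yel (240, array([ 599.4, -172.5]), array([143. ,  27.6]), 38.0, np.float64(0.0248))
red (405, array([618.1, 216.1]), array([134.3,  41.4]), -7.3, np.float64(0.0762)) yel (300, array([ 610.1, -167. ]), array([139. ,  32.3]), 37.0, np.float64(0.0243))
```

Request:
{"op": "step_arm", "data": {"deltas": [{"dp": [-0.09, -0.8, 0], "twist": 0}, {"dp": [-0.1, -1, 0], "twist": 0}, {"dp": [-0.1, -1, 0], "twist": 0}, {"dp": [-0.1, -1, 0], "twist": 0}, {"dp": [-0.1, -1, 0], "twist": 0}, {"dp": [-0.1, -1, 0], "twist": 0}, {"dp": [-0.1, -1, 0], "twist": 0}, {"dp": [-0.1, -1, 0], "twist": 0}, {"dp": [-0.1, -1, 0], "twist": 0}, {"dp": [0, -0.8, 0], "twist": 0}, {"dp": [0, 0, 0], "twist": 1}, {"dp": [0, 0, 0], "twist": 1}]}}

```text
time_s: 29.7
ee_pos: [0.6014, -0.1692, 0.2879]
eef_rot: [3.141, -0.002, 2.877]
force: [-0.5, 0.0, -0.5]
grip_width: 0.0938
grip_force: 0.0
```

Request:
{"op": "step_arm", "data": {"deltas": [{"dp": [0, 0, 0], "twist": 1}, {"dp": [0, 0, 0], "twist": 1}, {"dp": [0, 0, 0], "twist": 1}, {"dp": [0, 0, 0], "twist": 1}, {"dp": [0, 0, 0], "twist": 1}, {"dp": [0, 0, 0], "twist": 1}, {"dp": [0, 0, 0], "twist": 1}, {"dp": [0, 0, 0], "twist": 1}, {"dp": [0, 0, 0], "twist": 1}, {"dp": [0, 0, 0], "twist": 1}, {"dp": [0, 0, 0], "twist": 1}, {"dp": [0, 0, 0], "twist": 1}]}}

```text
time_s: 30.9
ee_pos: [0.6016, -0.168, 0.2881]
eef_rot: [-3.14, -0.001, 2.041]
force: [-1.1, 0.5, 0.5]
grip_width: 0.0936
grip_force: 0.0
```

Request:
{"op": "step_arm", "data": {"deltas": [{"dp": [0, 0, 0], "twist": 1}, {"dp": [0, 0, 0], "twist": 1}, {"dp": [0, 0, 0], "twist": 1}, {"dp": [0, 0, 0], "twist": 1}, {"dp": [0, 0, 0], "twist": 1}, {"dp": [0, 0, 0], "twist": 1}, {"dp": [0, 0, 0], "twist": 1}, {"dp": [0, 0, 0], "twist": 1}, {"dp": [0, 0, 0], "twist": 1}, {"dp": [0, 0, 0], "twist": 1}, {"dp": [0, 0, 0], "twist": 1}, {"dp": [0, 0, 0], "twist": 1}]}}

```text
time_s: 32.1
ee_pos: [0.6016, -0.1681, 0.2881]
eef_rot: [-3.14, 0.0, 1.204]
force: [-0.4, 0.1, -0.5]
grip_width: 0.0939
grip_force: 0.0
```

Request:
{"op": "step_arm", "data": {"deltas": [{"dp": [0, 0, 0.5], "twist": 1}, {"dp": [0, 0, 0.5], "twist": 1}, {"dp": [0, 0, 0.5], "twist": 1}, {"dp": [0, 0, 0.5], "twist": 1}, {"dp": [0, 0, 0.5], "twist": 1}, {"dp": [0, 0, 0.5], "twist": 1}, {"dp": [0, 0, 0], "twist": 1}, {"dp": [0, 0, 0], "twist": 0.9}, {"dp": [0, 0, 0], "twist": 0}, {"dp": [0, 0, 0], "twist": 0}]}}

```text
time_s: 33.1
ee_pos: [0.6016, -0.1681, 0.1687]
eef_rot: [-3.141, 0.001, 0.657]
force: [0.7, 0.9, -0.4]
grip_width: 0.094
grip_force: 0.0
```

```bash
python3 - <<'E'
from h import *
im,P,W,c=look('w10',[('yel',.02,.033,.605,-.172,.1),('yelbody',.0235,.033,.605,-.172,.1)])
plan([.6014,-.1685,.0045],37.4)
E
```

```text
yel (4008, array([ 602. , -168.5]), array([148.2,  26.5]), 37.0, np.float64(0.026))
yelbody (3651, array([ 606.8, -164.4]), array([130.8,  26.4]), 37.4, np.float64(0.0261))
shift units [-0.01  0.01  4.11] twist units 0.06 yaw now 37.6 at [ 0.6017 -0.1681  0.1688]
```

View pics/w10.png

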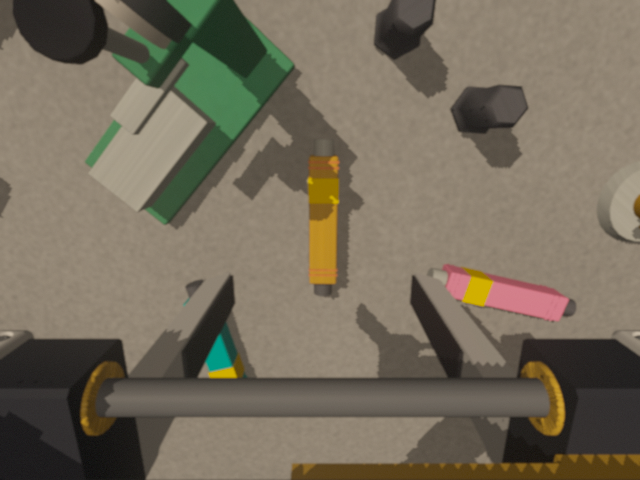

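Request:
{"op": "step_arm", "data": {"deltas": [{"dp": [0, 0, 0.7], "twist": 0}, {"dp": [0, 0, 0.8], "twist": 0}, {"dp": [0, 0, 0.8], "twist": 0}, {"dp": [0, 0, 0.8], "twist": 0}, {"dp": [0, 0, 0.6], "twist": 0}, {"dp": [0, 0, 0.3], "twist": 0}, {"dp": [0, 0, 0.1], "twist": 0}, {"dp": [0, 0, 0], "twist": 0}, {"dp": [0, 0, 0], "twist": 0}]}}

```text
time_s: 34.05
ee_pos: [0.6025, -0.1684, 0.0066]
eef_rot: [3.14, -0.001, 0.655]
force: [-0.3, 0.2, -2.0]
grip_width: 0.0935
grip_force: 0.0
```

Request:
{"op": "step_arm", "data": {"deltas": [{"dp": [0, 0, 0], "twist": 0}, {"dp": [0, 0, 0], "twist": 0}, {"dp": [0, 0, 0], "twist": 0}, {"dp": [0, 0, 0], "twist": 0}, {"dp": [0, 0, 0], "twist": 0}, {"dp": [0, 0, 0], "twist": 0}, {"dp": [0, 0, 0], "twist": 0}, {"dp": [0, 0, 0], "twist": 0}, {"dp": [0, 0, 0], "twist": 0}], "gripper": -1, "squeeze": 40}}

```text
time_s: 34.95
ee_pos: [0.6019, -0.1682, 0.0053]
eef_rot: [3.142, -0.0, 0.655]
force: [0.9, -1.3, -1.1]
grip_width: 0.0256
grip_force: 39.7
```

Request:
{"op": "step_arm", "data": {"deltas": [{"dp": [0, 0, -0.4], "twist": 0}, {"dp": [0, 0, -0.8], "twist": 0}, {"dp": [0, 0, -0.8], "twist": 0}, {"dp": [0, 0, -0.5], "twist": 0}, {"dp": [0, 0, 0], "twist": 0}]}}

```text
time_s: 35.45
ee_pos: [0.6032, -0.1686, 0.1093]
eef_rot: [3.137, -0.003, 0.655]
force: [1.0, -0.2, -1.8]
grip_width: 0.0255
grip_force: 40.0
```

```bash
python3 - <<'E'
from h import *
T=pose(); im,P,W,c=look('w11',[]); z=T[2,3]; level(P,T,z+.012,z+.04,.01)
plan([.4478,-.0034,.105],175.6)
E
```

```text
n 4089 pitch deg -0.6 top above TCP mid 0.0215
end x [0.0706 0.0739]
shift units [-0.55 -5.62  0.03] twist units -34.52 yaw now 37.5 at [ 0.6023 -0.1683  0.1068]
```

Request:
{"op": "step_arm", "data": {"deltas": [{"dp": [-0.55, -0.44, 0], "twist": 0}, {"dp": [-0.8, -0.6, 0], "twist": 0}, {"dp": [-0.8, -0.6, 0], "twist": 0}, {"dp": [-0.9, -0.7, 0], "twist": 0}, {"dp": [0.5, -0.65, 0], "twist": 0}, {"dp": [0.5, -0.65, 0], "twist": 0}, {"dp": [0.5, -0.65, 0], "twist": 0}, {"dp": [0.5, -0.65, 0], "twist": 0}, {"dp": [0.5, -0.67, 0], "twist": 0}, {"dp": [0, 0, 0], "twist": -1}, {"dp": [0, 0, 0], "twist": -1}, {"dp": [0, 0, 0], "twist": -1}]}}

```text
time_s: 36.7
ee_pos: [0.4469, -0.0032, 0.1041]
eef_rot: [-3.14, 0.001, 0.868]
force: [-0.1, 0.8, -2.8]
grip_width: 0.0261
grip_force: 40.0
```

Request:
{"op": "step_arm", "data": {"deltas": [{"dp": [0, 0, 0], "twist": -1}, {"dp": [0, 0, 0], "twist": -1}, {"dp": [0, 0, 0], "twist": -1}, {"dp": [0, 0, 0], "twist": -1}, {"dp": [0, 0, 0], "twist": -1}, {"dp": [0, 0, 0], "twist": -1}, {"dp": [0, 0, 0], "twist": -1}, {"dp": [0, 0, 0], "twist": -1}, {"dp": [0, 0, 0], "twist": -1}, {"dp": [0, 0, 0], "twist": -1}, {"dp": [0, 0, 0], "twist": -1}, {"dp": [0, 0, 0], "twist": -1}]}}

```text
time_s: 37.9
ee_pos: [0.4469, -0.0035, 0.104]
eef_rot: [-3.139, -0.001, 1.705]
force: [0.3, -0.9, -2.9]
grip_width: 0.026
grip_force: 40.0
```

Request:
{"op": "step_arm", "data": {"deltas": [{"dp": [0, 0, 0], "twist": -1}, {"dp": [0, 0, 0], "twist": -1}, {"dp": [0, 0, 0], "twist": -1}, {"dp": [0, 0, 0], "twist": -1}, {"dp": [0, 0, 0], "twist": -1}, {"dp": [0, 0, 0], "twist": -1}, {"dp": [0, 0, 0], "twist": -1}, {"dp": [0, 0, 0], "twist": -1}, {"dp": [0, 0, 0], "twist": -1}, {"dp": [0, 0, 0], "twist": -1}, {"dp": [0, 0, 0], "twist": -1}, {"dp": [0, 0, 0], "twist": -1}]}}

```text
time_s: 39.1
ee_pos: [0.4469, -0.0035, 0.1041]
eef_rot: [-3.14, -0.002, 2.543]
force: [-0.5, 0.3, -2.9]
grip_width: 0.0254
grip_force: 40.0
```

Request:
{"op": "step_arm", "data": {"deltas": [{"dp": [0, 0, 0], "twist": -1}, {"dp": [0, 0, 0], "twist": -1}, {"dp": [0, 0, 0], "twist": -1}, {"dp": [0, 0, 0], "twist": -1}, {"dp": [0, 0, 0.3], "twist": -1}, {"dp": [0, 0, 0.4], "twist": -1}, {"dp": [0, 0, 0.4], "twist": -1}, {"dp": [0, 0, 0.25], "twist": -0.5}, {"dp": [0, 0, 0], "twist": 0}, {"dp": [0, 0, 0], "twist": 0}]}}

```text
time_s: 40.1
ee_pos: [0.4473, -0.0036, 0.0509]
eef_rot: [3.142, -0.001, 3.062]
force: [-0.2, 0.6, -2.0]
grip_width: 0.0256
grip_force: 40.0
```

```bash
python3 - <<'E'
from h import *
T=pose(); im,P,W,c=look('w12',[]); z=T[2,3]; level(P,T,z+.012,z+.04,.01)
plan([.5493,-.0112,.050],175.6); print(ctrl.get_obs()['grip_force'])
E
```

```text
n 4071 pitch deg -0.39 top above TCP mid 0.0213
end x [0.0707 0.0744]
shift units [-2.55  0.01  0.03] twist units -0.03 yaw now 175.5 at [ 0.4476 -0.0036  0.0513]
39.99668776988983
```

Request:
{"op": "step_arm", "data": {"deltas": [{"dp": [-0.4, 0, 0], "twist": 0}, {"dp": [-0.5, 0, 0], "twist": 0}, {"dp": [-0.5, 0.01, 0], "twist": 0}, {"dp": [-0.5, 0, 0], "twist": 0}, {"dp": [-0.4, 0, 0], "twist": 0}, {"dp": [-0.24, 0, 0], "twist": 0}, {"dp": [0, 0, 0], "twist": 0}, {"dp": [0, 0, 0.06], "twist": 0}, {"dp": [0, 0, 0.04], "twist": 0}, {"dp": [0, 0, 0.03], "twist": 0}, {"dp": [0, 0, 0], "twist": 0}, {"dp": [0, 0, 0], "twist": 0}]}}

```text
time_s: 41.35
ee_pos: [0.5489, -0.0111, 0.0461]
eef_rot: [-3.142, -0.0, 3.064]
force: [-0.3, 0.9, -3.0]
grip_width: 0.0256
grip_force: 40.0
```

Request:
{"op": "step_arm", "data": {"deltas": [{"dp": [0, 0, 0.03], "twist": 0}, {"dp": [0, 0, 0.02], "twist": 0}, {"dp": [0, 0, 0], "twist": 0}, {"dp": [0, 0, 0], "twist": 0}]}}

```text
time_s: 41.75
ee_pos: [0.5492, -0.0111, 0.0452]
eef_rot: [-3.142, 0.001, 3.064]
force: [-7.2, 0.5, 12.3]
grip_width: 0.0259
grip_force: 40.0
```

Landed. Release, rise, close, go over the pad.

Request:
{"op": "step_arm", "data": {"deltas": [{"dp": [0, 0, 0], "twist": 0}, {"dp": [0, 0, 0], "twist": 0}, {"dp": [0, 0, 0], "twist": 0}, {"dp": [0, 0, 0], "twist": 0}, {"dp": [0, 0, 0], "twist": 0}, {"dp": [0, 0, 0], "twist": 0}, {"dp": [0, 0, -0.5], "twist": 0}, {"dp": [0, 0, -0.9], "twist": 0}, {"dp": [0, 0, -1], "twist": 0}, {"dp": [0, 0, -1], "twist": 0}, {"dp": [0, 0, -1], "twist": 0}, {"dp": [0, 0, -0.5], "twist": 0}], "gripper": 1}}

```text
time_s: 42.95
ee_pos: [0.5497, -0.0112, 0.2438]
eef_rot: [-3.142, 0.004, 3.064]
force: [1.1, -0.9, -0.3]
grip_width: 0.0941
grip_force: 0.0
```

Request:
{"op": "step_arm", "data": {"deltas": [{"dp": [0, 0, 0], "twist": 0}, {"dp": [0, 0, 0], "twist": 0}]}}

```text
time_s: 43.15
ee_pos: [0.5489, -0.0111, 0.2394]
eef_rot: [3.142, -0.0, 3.064]
force: [-0.5, 0.1, -0.5]
grip_width: 0.0939
grip_force: 0.0
```

```bash
python3 - <<'E'
from h import *
plan([.6373,-.018,.21],175.6)
im,P,W,c=look('w13',[('chuck',.06,.072,.53,-.01,.07)])
E
```

```text
shift units [-2.22  0.    0.73] twist units -0.02 yaw now 175.5 at [ 0.5489 -0.0111  0.2394]
chuck (3117, array([537.3,  -9.3]), array([125.2,  26.3]), -4.4, np.float64(0.066))
```

Request:
{"op": "step_arm", "data": {"deltas": [{"dp": [-0.5, 0, 0], "twist": 0}, {"dp": [-0.8, 0, 0], "twist": 0}, {"dp": [-0.7, 0, 0], "twist": 0}, {"dp": [-0.21, 0, 0], "twist": 0}, {"dp": [0, 0, 0], "twist": 0}, {"dp": [0, 0, 0], "twist": 0}, {"dp": [0, 0, 0], "twist": 0}, {"dp": [0, 0, 0], "twist": 0}, {"dp": [0, 0, 0.4], "twist": 0}, {"dp": [0, 0, 0.3], "twist": 0}, {"dp": [0, 0, 0], "twist": 0}, {"dp": [0, 0, 0], "twist": 0}], "gripper": -1}}

```text
time_s: 44.4
ee_pos: [0.6371, -0.018, 0.2123]
eef_rot: [3.142, -0.0, 3.063]
force: [0.7, 0.0, -0.1]
grip_width: 0.0022
grip_force: 0.0
```

Request:
{"op": "step_arm", "data": {"deltas": [{"dp": [0, 0, 0.2], "twist": 0}, {"dp": [0, 0, 0.2], "twist": 0}, {"dp": [0, 0, 0.2], "twist": 0}, {"dp": [0, 0, 0.2], "twist": 0}, {"dp": [0, 0, 0.1], "twist": 0}, {"dp": [0, 0, 0], "twist": 0}, {"dp": [0, 0, 0], "twist": 0}]}}

```text
time_s: 45.1
ee_pos: [0.6372, -0.018, 0.1763]
eef_rot: [3.142, -0.0, 3.063]
force: [-0.8, -0.0, 2.8]
grip_width: 0.0007
grip_force: 1.3
```

Request:
{"op": "step_arm", "data": {"deltas": [{"dp": [0, 0, 0.1], "twist": 0}, {"dp": [0, 0, 0.04], "twist": 0}, {"dp": [0, 0, 0.02], "twist": 0}, {"dp": [0, 0, 0.01], "twist": 0}, {"dp": [0, 0, 0], "twist": 0}, {"dp": [0, 0, 0], "twist": 0}]}}

```text
time_s: 45.7
ee_pos: [0.6375, -0.018, 0.1711]
eef_rot: [-3.142, 0.002, 3.064]
force: [-4.8, 0.4, 15.6]
grip_width: 0.0003
grip_force: 7.9
```

Resting at 0.029 travel (26 mm). Hold a second, then rise and go back over the chuck.

Request:
{"op": "step_arm", "data": {"deltas": [{"dp": [0, 0, 0], "twist": 0}, {"dp": [0, 0, 0], "twist": 0}, {"dp": [0, 0, 0], "twist": 0}, {"dp": [0, 0, 0], "twist": 0}, {"dp": [0, 0, 0], "twist": 0}, {"dp": [0, 0, 0], "twist": 0}, {"dp": [0, 0, 0], "twist": 0}, {"dp": [0, 0, 0], "twist": 0}]}}

```text
time_s: 46.5
ee_pos: [0.6375, -0.018, 0.1711]
eef_rot: [-3.142, 0.002, 3.064]
force: [-4.7, 0.1, 15.9]
grip_width: 0.0004
grip_force: 7.9
```

Request:
{"op": "step_arm", "data": {"deltas": [{"dp": [0, 0, -0.3], "twist": 0}, {"dp": [0, 0, -0.4], "twist": 0}, {"dp": [0, 0, -0.5], "twist": 0}, {"dp": [0, 0, -0.6], "twist": 0}, {"dp": [0.6, 0, 0], "twist": 0}, {"dp": [0.8, 0, 0], "twist": 0}, {"dp": [0.8, 0, 0], "twist": 0}, {"dp": [0, 0, 0], "twist": 0}, {"dp": [0, 0, 0], "twist": 0}, {"dp": [0, 0, 0], "twist": 0}]}}

```text
time_s: 47.5
ee_pos: [0.5501, -0.0112, 0.2412]
eef_rot: [3.142, 0.0, 3.063]
force: [0.2, 0.3, 0.5]
grip_width: 0.0003
grip_force: 0.0
```

```bash
python3 - <<'E'
from h import *
im,P,W,c=look('w14',[('chuck',.06,.072,.53,-.01,.07)])
plan([.5490,-.0112,.046],175.6)
s,d,P,_,_=cam('scene'); print('pad',rect(P,.185,.21,.65,-.02,.08),'red',rect(P,.07,.085,.612,.217,.1))
E
```

```text
chuck (3110, array([537.5,  -9.4]), array([124.7,  26.4]), -4.5, np.float64(0.066))
shift units [ 0.03 -0.    4.88] twist units -0.02 yaw now 175.5 at [ 0.5501 -0.0112  0.241 ]
pad (190, array([650.4, -19.3]), array([47.9, 46.6]), 85.4, np.float64(0.1967)) red (392, array([614.4, 216.2]), array([129.1,  40.9]), -8.2, np.float64(0.0762))
```

Request:
{"op": "step_arm", "data": {"deltas": [{"dp": [0.03, 0, 0.3], "twist": 0}, {"dp": [0, 0, 0.4], "twist": 0}, {"dp": [0, 0, 0.5], "twist": 0}, {"dp": [0, 0, 0.5], "twist": 0}, {"dp": [0, 0, 0.4], "twist": 0}, {"dp": [0, 0, 0.4], "twist": 0}, {"dp": [0, 0, 0.6], "twist": 0}, {"dp": [0, 0, 0.7], "twist": 0}, {"dp": [0, 0, 0.6], "twist": 0}, {"dp": [0, 0, 0.45], "twist": 0}, {"dp": [0, 0, 0], "twist": 0}, {"dp": [0, 0, 0], "twist": 0}], "gripper": 1}}

```text
time_s: 48.8
ee_pos: [0.5482, -0.011, 0.0471]
eef_rot: [3.142, -0.001, 3.064]
force: [-0.2, -0.1, 0.1]
grip_width: 0.0921
grip_force: 0.0
```

Request:
{"op": "step_arm", "data": {"deltas": [{"dp": [0, 0, 0], "twist": 0}, {"dp": [0, 0, 0], "twist": 0}, {"dp": [0, 0, 0], "twist": 0}, {"dp": [0, 0, 0], "twist": 0}, {"dp": [0, 0, 0], "twist": 0}, {"dp": [0, 0, 0], "twist": 0}, {"dp": [0, 0, 0], "twist": 0}, {"dp": [0, 0, 0], "twist": 0}, {"dp": [0, 0, 0], "twist": 0}], "gripper": -1, "squeeze": 40}}

```text
time_s: 49.7
ee_pos: [0.5482, -0.011, 0.0472]
eef_rot: [3.142, -0.0, 3.064]
force: [0.0, 2.3, 0.7]
grip_width: 0.0256
grip_force: 39.5
```

Request:
{"op": "step_arm", "data": {"deltas": [{"dp": [0, 0, -0.1], "twist": 0}, {"dp": [0, 0, -0.1], "twist": 0}, {"dp": [0.4, 0, 0], "twist": 0}, {"dp": [0.6, 0, 0], "twist": 0}, {"dp": [0.6, 0, 0], "twist": 0}, {"dp": [0.6, 0, 0], "twist": 0}, {"dp": [0.5, 0, 0], "twist": 0}, {"dp": [0, 0, -0.6], "twist": 0}, {"dp": [0, 0, -0.8], "twist": 0}, {"dp": [0, 0, -0.2], "twist": 0}, {"dp": [0, 0, 0], "twist": 0}, {"dp": [0, 0, 0], "twist": 0}]}}

```text
time_s: 50.9
ee_pos: [0.4401, -0.0026, 0.1183]
eef_rot: [3.142, -0.001, 3.063]
force: [0.1, 0.9, -1.3]
grip_width: 0.0258
grip_force: 40.0
```

```bash
python3 - <<'E'
from h import *
T=pose(); im,P,W,c=look('w15',[]); z=T[2,3]; level(P,T,z+.009,z+.04,.01)
a=np.radians(6.1); c0=np.array([.4198,.2240])-.04*np.array([-np.sin(a),np.cos(a)]); print(c0)
plan([c0[0],c0[1],.11],186.1)
E
```

```text
n 3991 pitch deg -0.55 top above TCP mid 0.0194
end x [0.0701 0.0734]
[0.42405056 0.18422648]
shift units [0.76 4.62 0.2 ] twist units -2.64 yaw now 175.5 at [ 0.44   -0.0026  0.118 ]
```

Request:
{"op": "step_arm", "data": {"deltas": [{"dp": [0.1, 0.6, 0], "twist": 0}, {"dp": [0.1, 0.8, 0], "twist": 0}, {"dp": [0.1, 0.9, 0], "twist": 0}, {"dp": [0.2, 0.9, 0], "twist": 0}, {"dp": [0.16, 0.9, 0], "twist": 0}, {"dp": [0.1, 0.52, 0], "twist": 0}, {"dp": [0, 0, 0.2], "twist": -1}, {"dp": [0, 0, 0], "twist": -1}, {"dp": [0, 0, 0], "twist": -0.65}, {"dp": [0, 0, 0], "twist": 0}, {"dp": [0, 0, 0], "twist": 0}]}}

```text
time_s: 52.05
ee_pos: [0.4244, 0.1839, 0.1104]
eef_rot: [-3.141, -0.001, -3.036]
force: [-1.6, 0.1, -2.6]
grip_width: 0.0256
grip_force: 40.0
```

```bash
python3 - <<'E'
from h import *
T=pose(); im,P,W,c=look('w16',[('RSpart',.035,.046,.42,.224,.14)]); z=T[2,3]; level(P,T,z+.009,z+.04,.01)
plan([.424,.1842,.0466],186.1)
E
```

```text
RSpart (11576, array([420.2, 225.1]), array([221.8,  35.4]), -83.8, np.float64(0.04))
n 3986 pitch deg -0.51 top above TCP mid 0.0194
end x [0.07   0.0733]
shift units [0.01 0.01 1.6 ] twist units -0.01 yaw now -174.0 at [0.4245 0.1839 0.1107]
```

View pics/w16.png

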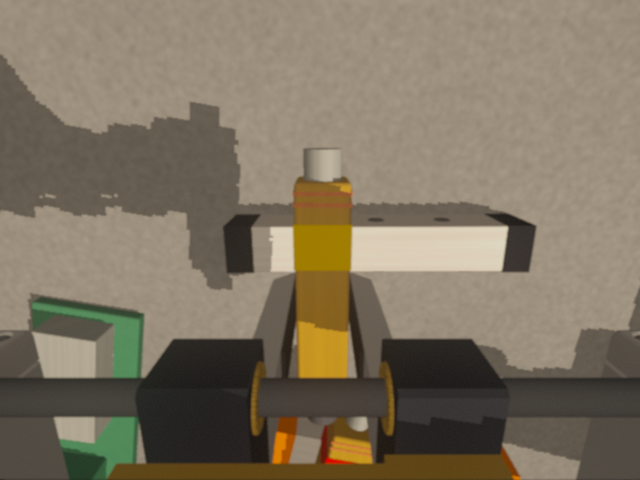

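Request:
{"op": "step_arm", "data": {"deltas": [{"dp": [0, 0, 0.4], "twist": 0}, {"dp": [0, 0, 0.5], "twist": 0}, {"dp": [0, 0, 0.3], "twist": 0}, {"dp": [0, 0, 0.2], "twist": 0}, {"dp": [0, 0, 0.1], "twist": 0}, {"dp": [0, 0, 0.04], "twist": 0}, {"dp": [0, 0, 0], "twist": 0}, {"dp": [0, 0, 0], "twist": 0}]}}

```text
time_s: 52.9
ee_pos: [0.425, 0.1841, 0.0501]
eef_rot: [3.141, 0.001, -3.035]
force: [0.3, 0.1, -2.5]
grip_width: 0.0258
grip_force: 40.0
```

Request:
{"op": "step_arm", "data": {"deltas": [{"dp": [0, 0, 0.04], "twist": 0}, {"dp": [0, 0, 0.02], "twist": 0}, {"dp": [0, 0, 0], "twist": 0}, {"dp": [0, 0, 0], "twist": 0}]}}

```text
time_s: 53.3
ee_pos: [0.4247, 0.184, 0.0473]
eef_rot: [3.142, -0.0, -3.035]
force: [-0.5, -0.0, -2.1]
grip_width: 0.0259
grip_force: 40.0
```

Request:
{"op": "step_arm", "data": {"deltas": [{"dp": [0, 0, 0.02], "twist": 0}, {"dp": [0, 0, 0.02], "twist": 0}, {"dp": [0, 0, 0], "twist": 0}, {"dp": [0, 0, 0], "twist": 0}]}}

```text
time_s: 53.7
ee_pos: [0.4249, 0.184, 0.0472]
eef_rot: [3.142, 0.001, -3.035]
force: [-10.5, -4.4, 23.2]
grip_width: 0.0256
grip_force: 40.0
```

Request:
{"op": "step_arm", "data": {"deltas": [{"dp": [0, 0, -0.018], "twist": 0}, {"dp": [0, 0, 0], "twist": 0}, {"dp": [0, 0, 0], "twist": 0}]}}

```text
time_s: 54.0
ee_pos: [0.4248, 0.184, 0.0472]
eef_rot: [3.142, 0.0, -3.035]
force: [-5.8, -2.0, 11.5]
grip_width: 0.0259
grip_force: 40.0
```

Request:
{"op": "step_arm", "data": {"deltas": [{"dp": [0, 0, 0], "twist": 0}, {"dp": [0, 0, 0], "twist": 0}, {"dp": [0, 0, 0], "twist": 0}, {"dp": [0, 0, 0], "twist": 0}, {"dp": [0, 0, 0], "twist": 0}, {"dp": [0, 0, 0], "twist": 0}, {"dp": [0, 0, -0.3], "twist": 0}, {"dp": [0, 0, -0.7], "twist": 0}, {"dp": [0, 0, -1], "twist": 0}, {"dp": [0, 0, -1], "twist": 0}, {"dp": [0, 0, -1], "twist": 0}, {"dp": [0, 0, -1], "twist": 0}], "gripper": 1}}

```text
time_s: 55.2
ee_pos: [0.4242, 0.1838, 0.2491]
eef_rot: [3.141, 0.001, -3.035]
force: [-0.4, -0.8, 0.1]
grip_width: 0.094
grip_force: 0.0
```

Request:
{"op": "step_arm", "data": {"deltas": [{"dp": [0, 0, -1], "twist": 0}, {"dp": [0, 0, 0], "twist": 0}, {"dp": [0, 0, 0], "twist": 0}]}}

```text
time_s: 55.5
ee_pos: [0.4246, 0.184, 0.2871]
eef_rot: [3.141, 0.001, -3.035]
force: [0.2, -0.2, 0.1]
grip_width: 0.0936
grip_force: 0.0
```

```bash
python3 - <<'E'
from h import *
im,P,W,c=look('w17',[('yel',.058,.072,.424,.184,.1),('red',.07,.085,.612,.217,.1)])
s,d,P,_,_=cam('scene'); save('sc17',s); print('pad',rect(P,.185,.21,.65,-.02,.08),'red',rect(P,.06,.085,.612,.217,.1),'yel',rect(P,.055,.072,.424,.184,.1))
cv2.imwrite('pics/sc17c.png',cv2.resize(s[130:350,180:540,::-1],(800,489),interpolation=3))
E
```

```text
yel (589, array([416.4, 214.2]), array([73. , 26.4]), -7.8, np.float64(0.0653))
red (2026, array([597. , 220.1]), array([88.6, 39.3]), -6.2, np.float64(0.0778))
pad (184, array([653.6, -25.7]), array([50.5, 46.6]), 14.8, np.float64(0.1963)) red (489, array([618.6, 216.4]), array([154.7,  42.2]), -7.1, np.float64(0.075)) yel (45, array([416. , 213.1]), array([65.7, 25.9]), -5.2, np.float64(0.0644))
```

View pics/sc17c.png

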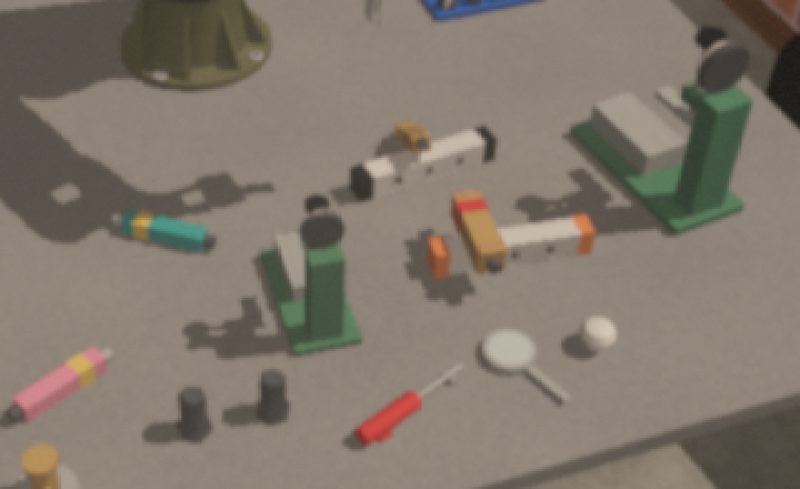

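The red chuck sits across the orange rail at (480,230). The yellow one at (413,137) looks displaced, partly hidden behind the black rail. Looking closer.

```bash
python3 - <<'E'
from h import *
im=np.load('wI.npy'); P=np.load('wP.npy')
for r in ctrl.cut_out('wrist','yellow_chuck'):
    m=r['pixels']; q=P[m]; q=q[~np.isnan(q[:,0])]; print(r['conf'],(np.array(r['rect'])*[640,480,640,480]).astype(int),np.median(q,0).round(3),cv2.minAreaRect((q[:,:2]*1000).astype(np.float32)),np.percentile(q[:,2],[2,25,50,75,98]).round(3))
E
```

```text
0.82 [  0 126  97 218] [ 0.428 -0.154  0.025] ((437.0671691894531, -160.1385040283203), (132.50244140625, 46.80112075805664), 54.997314453125) [0.002 0.017 0.025 0.026 0.028]
0.79 [334 111 378 236] [0.385 0.219 0.058] ((388.3605041503906, 222.9326171875), (36.54698944091797, 143.9200439453125), 81.32545471191406) [0.014 0.041 0.058 0.075 0.085]
```

View pics/w17.png

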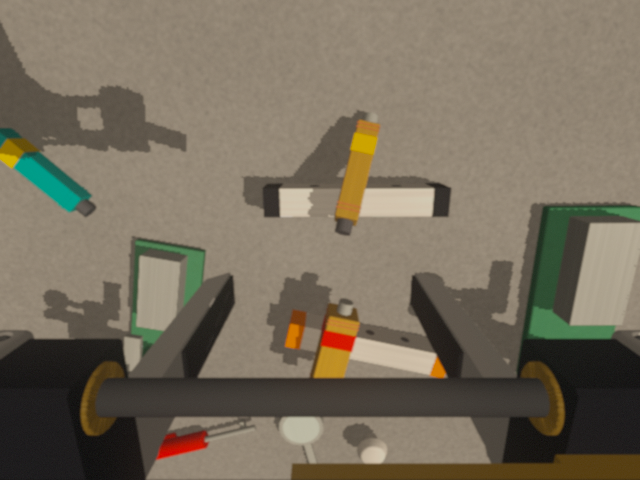

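The yellow chuck was knocked about 35 mm toward the robot and is tipping off the rail (z from 14 to 85 mm). Let it settle and remeasure.

Request:
{"op": "step_arm", "data": {"deltas": [{"dp": [0, 0, -1], "twist": 0}, {"dp": [0, 0, -1], "twist": 0}, {"dp": [0.5, 0, 0], "twist": 0}, {"dp": [0, 0, 0], "twist": 0}, {"dp": [0, 0, 0], "twist": 0}, {"dp": [0, 0, 0], "twist": 0}, {"dp": [0, 0, 0], "twist": 0}, {"dp": [0, 0, 0], "twist": 0}, {"dp": [0, 0, 0], "twist": 0}, {"dp": [0, 0, 0], "twist": 0}]}}

```text
time_s: 56.65
ee_pos: [0.4049, 0.1818, 0.3663]
eef_rot: [-3.142, -0.0, -3.035]
force: [0.5, 0.6, -0.3]
grip_width: 0.0938
grip_force: 0.0
```

```bash
cat >> h.py <<'E'
def find(lab,x,y,n='wrist',P=None):
    for r in ctrl.cut_out(n,lab):
        q=P[r['pixels']]; q=q[~np.isnan(q[:,0])]; c=np.median(q,0)
        if np.hypot(c[0]-x,c[1]-y)>.15: continue
        q=q[q[:,2]>.008]; (c,s,a)=cv2.minAreaRect((q[:,:2]*1000).astype(np.float32))
        u,sv,vt=np.linalg.svd(q-q.mean(0),full_matrices=False); v=vt[0]*np.sign(vt[0,0])
        print(lab,round(r['conf'],2),np.round(c,1),np.round(s,1),'axis',v.round(3),'yaw',np.degrees(np.arctan2(v[1],v[0])).round(1),'z pct',np.percentile(q[:,2],[2,25,50,75,98]).round(3))
E
python3 - <<'E'
from h import *
im,P,W,c=look('w18',[]); find('yellow_chuck',.40,.2,P=P); print(pose()[:3,3])
cv2.imwrite('pics/w18c.png',cv2.resize(im[60:300,200:520,::-1],(800,600)))
E
```

```text
yellow_chuck 0.93 [384.1 222.6] [ 33.7 136.2] axis [ 0.869 -0.151  0.47 ] yaw -9.9 z pct [0.016 0.041 0.058 0.075 0.085]
[0.4048374  0.18183743 0.36631878]
```

View pics/w18c.png

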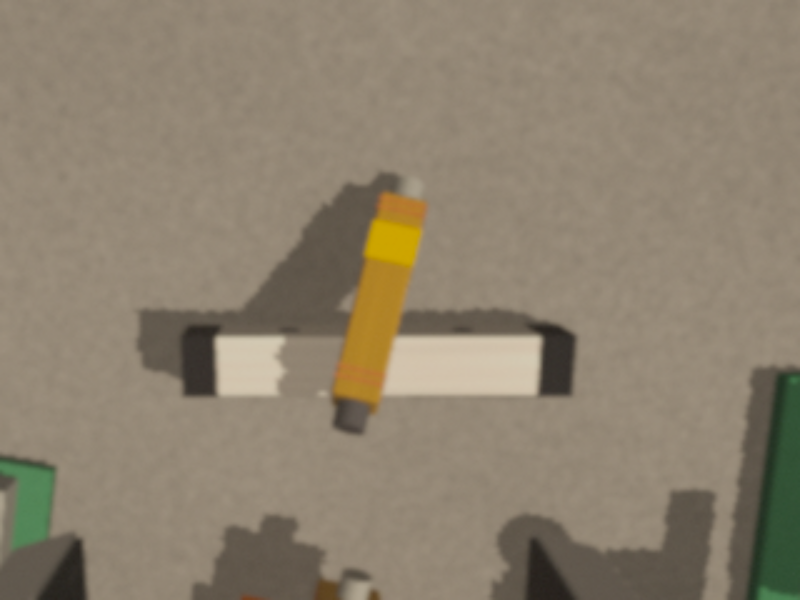

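The yellow chuck now leans on the rail edge, with its low end (robot side, crop (350,415)) on the counter and its high end at (410,190). I'll grip it beside the rail, set it flat on free counter, then re-lay it. First fit its top face.

```bash
cat > tilt.py <<'E'
from h import *
P=np.load('wP.npy')
for r in ctrl.cut_out('wrist','yellow_chuck'):
    q=P[r['pixels']]; q=q[~np.isnan(q[:,0])]; 
    if np.hypot(*(np.median(q,0)[:2]-[.40,.2]))>.15: continue
    q=q[q[:,2]>.008]; best=0; rng=np.random.default_rng(0)
    for _ in range(500):
        a,b,c=q[rng.choice(len(q),3,replace=False)]; n=np.cross(b-a,c-a); n/=np.linalg.norm(n)+1e-12
        m=np.abs((q-a)@n)<.0015
        if abs(n[2])>.6 and m.sum()>best: best=m.sum(); M=m
    t=q[M]; ce=t.mean(0); vt=np.linalg.svd(t-ce,full_matrices=False)[2]; n=vt[2]*np.sign(vt[2,2])
    # in-plane rectangle
    (c,s,a)=cv2.minAreaRect((((t-ce)@vt[:2].T)*1000).astype(np.float32))
    top=ce+vt[:2].T@(np.array(c)/1000); cen=top-.013*n
    v=vt[0]*np.sign(vt[0,0]); print(best,len(q),'size',np.round(s,1),'top',top.round(4),'centre',cen.round(4),'axis',v.round(3),'yaw',np.degrees(np.arctan2(v[1],v[0])).round(1),'n',n.round(3))
    p=cen-.015*v; print('grip pt',p.round(4)); plan([p[0],p[1],p[2]-.009],180+np.degrees(np.arctan2(v[1],v[0])))
E
python3 tilt.py
```

```text
1452 1951 size [119.6  27. ] top [0.3782 0.2198 0.0552] centre [0.3847 0.2206 0.044 ] axis [ 0.86  -0.151  0.487] yaw -10.0 n [-0.5   -0.066  0.863]
grip pt [0.3718 0.2229 0.0367]
shift units [0.71 1.11 8.47] twist units 4.02 yaw now -173.9 at [0.4048 0.1818 0.3663]
```

Request:
{"op": "step_arm", "data": {"deltas": [{"dp": [0.4, 0.6, 0], "twist": 0}, {"dp": [0.31, 0.51, 0], "twist": 0}, {"dp": [0, 0, 0.5], "twist": 1}, {"dp": [0, 0, 1], "twist": 1}, {"dp": [0, 0, 1], "twist": 1}, {"dp": [0, 0, 1], "twist": 1}, {"dp": [0, 0, 1], "twist": 0}, {"dp": [0, 0, 1], "twist": 0}, {"dp": [0, 0, 0.5], "twist": 0}, {"dp": [0, 0, 0], "twist": 0}, {"dp": [0, 0, 0], "twist": 0}], "gripper": 0.15}}

```text
time_s: 57.9
ee_pos: [0.3722, 0.2231, 0.1272]
eef_rot: [3.141, 0.0, 2.969]
force: [-0.1, -0.7, 0.2]
grip_width: 0.054
grip_force: 0.0
```

```bash
python3 - <<'E'
from h import *
plan([.3718,.2229,.0277],170)
E
```

```text
shift units [ 0.01 -0.01  2.49] twist units 0.03 yaw now 170.1 at [0.3722 0.2231 0.1272]
```

Request:
{"op": "step_arm", "data": {"deltas": [{"dp": [0, 0, 0.5], "twist": 0}, {"dp": [0, 0, 0.6], "twist": 0}, {"dp": [0, 0, 0.6], "twist": 0}, {"dp": [0, 0, 0.4], "twist": 0}, {"dp": [0, 0, 0.3], "twist": 0}, {"dp": [0, 0, 0.09], "twist": 0}, {"dp": [0, 0, 0], "twist": 0}, {"dp": [0, 0, 0], "twist": 0}]}}

```text
time_s: 58.7
ee_pos: [0.3724, 0.2232, 0.0277]
eef_rot: [3.141, 0.001, 2.969]
force: [-0.4, 0.1, 0.7]
grip_width: 0.0543
grip_force: 0.0
```

Request:
{"op": "step_arm", "data": {"deltas": [{"dp": [0, 0, 0], "twist": 0}, {"dp": [0, 0, 0], "twist": 0}, {"dp": [0, 0, 0], "twist": 0}, {"dp": [0, 0, 0], "twist": 0}, {"dp": [0, 0, 0], "twist": 0}, {"dp": [0, 0, 0], "twist": 0}, {"dp": [0, 0, 0], "twist": 0}], "gripper": -1, "squeeze": 40}}

```text
time_s: 59.4
ee_pos: [0.3718, 0.2228, 0.0269]
eef_rot: [-3.141, -0.0, 2.969]
force: [-1.9, -3.3, 6.0]
grip_width: 0.0267
grip_force: 39.9
```

Request:
{"op": "step_arm", "data": {"deltas": [{"dp": [0, 0, -0.4], "twist": 0}, {"dp": [0, 0, -0.8], "twist": 0}, {"dp": [0, 0, -0.6], "twist": 0}, {"dp": [0, 0, 0], "twist": 0}]}}

```text
time_s: 59.8
ee_pos: [0.373, 0.2236, 0.1011]
eef_rot: [3.139, 0.004, 2.969]
force: [-0.4, -0.2, -3.0]
grip_width: 0.0263
grip_force: 39.8
```

```bash
python3 - <<'E'
from h import *
T=pose(); im,P,W,c=look('w19',[]); plan([.41,.02,.105],170)
q=P.reshape(-1,3); q=q[~np.isnan(q[:,0])]; l=(q-T[:3,3])@T[:3,:3]
for x in np.arange(.015,.08,.01):
    m=(abs(l[:,1])<.009)&(abs(l[:,0]-x)<.003)&(l[:,2]<.08)&(l[:,2]>-.05); print(round(x,3),m.sum(),np.median(-l[m,2]).round(4) if m.any() else None)
E
```

```text
shift units [-1.8  -4.84 -0.15] twist units 0.03 yaw now 170.1 at [0.3723 0.2232 0.0993]
0.015 540 0.0165
0.025 517 0.0109
0.035 476 0.0048
0.045 521 -0.0051
0.055 211 -0.0113
0.065 0 None
0.075 0 None
```

Request:
{"op": "step_arm", "data": {"deltas": [{"dp": [-0.2, -0.6, 0], "twist": 0}, {"dp": [-0.3, -0.9, 0], "twist": 0}, {"dp": [-0.3, -0.9, 0], "twist": 0}, {"dp": [-0.3, -0.9, 0], "twist": 0}, {"dp": [-0.3, -0.9, 0], "twist": 0}, {"dp": [-0.1, -0.64, 0], "twist": 0}, {"dp": [0, 0, 0.5], "twist": 0}, {"dp": [0, 0, 0.5], "twist": 0}, {"dp": [0, 0, 0.4], "twist": 0}, {"dp": [0, 0, 0], "twist": 0}, {"dp": [0, 0, 0], "twist": 0}]}}

```text
time_s: 60.95
ee_pos: [0.3972, 0.022, 0.0422]
eef_rot: [-3.141, -0.002, 2.969]
force: [-0.0, 0.7, -1.8]
grip_width: 0.0268
grip_force: 39.8
```

Now ease the grip and let the counter level the chuck while lowering.

Request:
{"op": "step_arm", "data": {"deltas": [{"dp": [0, 0, 0.15], "twist": 0}, {"dp": [0, 0, 0.1], "twist": 0}, {"dp": [0, 0, 0.1], "twist": 0}, {"dp": [0, 0, 0.1], "twist": 0}], "squeeze": 6}}

```text
time_s: 61.35
ee_pos: [0.3981, 0.0219, 0.0247]
eef_rot: [3.141, 0.001, 2.969]
force: [1.9, 0.1, -0.2]
grip_width: 0.0257
grip_force: 6.0
```

Request:
{"op": "step_arm", "data": {"deltas": [{"dp": [0, 0, 0.1], "twist": 0}, {"dp": [0, 0, 0.1], "twist": 0}, {"dp": [0, 0, 0.1], "twist": 0}, {"dp": [0, 0, 0], "twist": 0}]}}

```text
time_s: 61.75
ee_pos: [0.3973, 0.022, 0.0122]
eef_rot: [-3.141, -0.001, 2.969]
force: [-0.1, -1.1, -2.8]
grip_width: 0.0263
grip_force: 6.0
```

```bash
cat > prof.py <<'E'
from h import *
T=pose(); im,P,W,c=look('w20',[]); print(T[:3,3])
q=P.reshape(-1,3); q=q[~np.isnan(q[:,0])]; l=(q-T[:3,3])@T[:3,:3]
for x in np.arange(.015,.08,.01):
    m=(abs(l[:,1])<.009)&(abs(l[:,0]-x)<.003); print(round(x,3),m.sum(),'z',np.median(q[m,2]).round(4) if m.any() else None)
E
python3 prof.py
```

```text
[0.39729675 0.02196384 0.01218609]
0.015 511 z 0.0312
0.025 2903 z 0.1266
0.035 505 z 0.0277
0.045 584 z 0.0254
0.055 502 z 0.0192
0.065 420 z -0.0
0.075 422 z 0.0
```

Request:
{"op": "step_arm", "data": {"deltas": [{"dp": [0, 0, 0.08], "twist": 0}, {"dp": [0, 0, 0.06], "twist": 0}, {"dp": [0, 0, 0], "twist": 0}, {"dp": [0, 0, 0], "twist": 0}]}}

```text
time_s: 62.2
ee_pos: [0.3976, 0.0219, 0.0071]
eef_rot: [-3.142, -0.0, 2.969]
force: [-1.0, -0.1, -2.3]
grip_width: 0.0263
grip_force: 6.0
```

Request:
{"op": "step_arm", "data": {"deltas": [{"dp": [0, 0, 0], "twist": 0}, {"dp": [0, 0, 0], "twist": 0}, {"dp": [0, 0, 0], "twist": 0}, {"dp": [0, 0, 0], "twist": 0}, {"dp": [0, 0, 0], "twist": 0}, {"dp": [0, 0, 0], "twist": 0}, {"dp": [0, 0, -0.4], "twist": 0}, {"dp": [0, 0, -1], "twist": 0}, {"dp": [0, 0, -1], "twist": 0}, {"dp": [0, 0, -1], "twist": 0}, {"dp": [0, 0, 0], "twist": 0}, {"dp": [0, 0, 0], "twist": 0}], "gripper": 1}}

```text
time_s: 63.4
ee_pos: [0.3979, 0.0219, 0.1434]
eef_rot: [3.141, 0.001, 2.969]
force: [0.1, -0.1, -0.5]
grip_width: 0.094
grip_force: 0.0
```

```bash
python3 - <<'E'
from h import *
T=pose(); im,P,W,c=look('w21',[('y',.015,.033,.4,.022,.1)]); plan([.41,.02,.006],170); s,d,P2,_,_=cam('side'); print(rect(P2,.012,.033,.4,.022,.1)); s,d,P2,_,_=cam('scene'); print(rect(P2,.012,.033,.4,.022,.1))
print('RS',rect(P,.036,.045,.42,.224,.14))
for x in np.arange(.33,.49,.02):
    q=P.reshape(-1,3); m=(abs(q[:,0]-x)<.004)&(abs(q[:,1]-.02-(.41-x)*.17)<.01); print(round(x,2),m.sum(),np.nanmedian(q[m,2]) if m.any() else 0)
E
```

```text
y (4858, array([420. ,  62.6]), array([148.7, 113. ]), -9.6, np.float64(0.0259))
shift units [-0.32  0.01  3.41] twist units 0.03 yaw now 170.1 at [0.3974 0.022  0.1425]
(307, array([424.9,  30.6]), array([132.6, 125.7]), -39.4, np.float64(0.0227))
(286, array([427.8,  32.5]), array([134.5, 129.3]), 46.3, np.float64(0.0228))
RS (8401, array([423.4, 194.8]), array([161.3,  35.7]), -83.5, np.float64(0.0399))
0.33 223 3.145405135901447e-05
0.35 246 0.020974861853482102
0.37 3326 0.2570193777217925
0.39 218 0.0265079439076365
0.41 212 0.025946216466739835
0.43 197 0.02592502719125611
0.45 185 0.025874980607322906
0.47 115 0.025576657863204066
```

```bash
python3 - <<'E'
from h import *
im,P,W,c=look('w22',[]); find('yellow_chuck',.41,.02,P=P)
for r in ctrl.cut_out('wrist','yellow_chuck'):
    q=P[r['pixels']&(P[...,2]>.008)&(P[...,2]<.04)]; 
    if np.hypot(*(np.median(q,0)[:2]-[.41,.02]))<.1:
        for z in (.01,.0235):
            print(cv2.minAreaRect((q[q[:,2]>z][:,:2]*1000).astype(np.float32)))
plan([.412,.02,.006],170)
E
```

```text
yellow_chuck 0.86 [412.6  20.2] [ 26.4 148.2] axis [ 0.986 -0.169  0.007] yaw -9.8 z pct [0.018 0.025 0.026 0.026 0.027]
((412.56500244140625, 20.167499542236328), (26.397720336914062, 148.1996307373047), 79.78836059570312)
((407.00360107421875, 21.216205596923828), (26.398120880126953, 129.04574584960938), 79.87973022460938)
shift units [-0.38  0.02  3.41] twist units 0.03 yaw now 170.1 at [0.3974 0.022  0.1423]
```

Request:
{"op": "step_arm", "data": {"deltas": [{"dp": [-0.39, 0.02, 0.5], "twist": 0}, {"dp": [0, 0, 0.8], "twist": 0}, {"dp": [0, 0, 0.8], "twist": 0}, {"dp": [0, 0, 0.7], "twist": 0}, {"dp": [0, 0, 0.4], "twist": 0}, {"dp": [0, 0, 0.22], "twist": 0}, {"dp": [0, 0, 0], "twist": 0}, {"dp": [0, 0, 0], "twist": 0}]}}

```text
time_s: 64.5
ee_pos: [0.4135, 0.02, 0.0068]
eef_rot: [3.142, 0.0, 2.969]
force: [0.3, 0.1, 0.8]
grip_width: 0.094
grip_force: 0.0
```

Request:
{"op": "step_arm", "data": {"deltas": [{"dp": [0, 0, 0], "twist": 0}, {"dp": [0, 0, 0], "twist": 0}, {"dp": [0, 0, 0], "twist": 0}, {"dp": [0, 0, 0], "twist": 0}, {"dp": [0, 0, 0], "twist": 0}, {"dp": [0, 0, 0], "twist": 0}, {"dp": [0, 0, 0], "twist": 0}, {"dp": [0, 0, 0], "twist": 0}, {"dp": [0, 0, 0], "twist": 0}], "gripper": -1, "squeeze": 40}}

```text
time_s: 65.4
ee_pos: [0.4132, 0.02, 0.0064]
eef_rot: [-3.142, -0.0, 2.969]
force: [-1.0, 1.3, -0.4]
grip_width: 0.0255
grip_force: 39.5
```

Request:
{"op": "step_arm", "data": {"deltas": [{"dp": [0, 0, -0.4], "twist": 0}, {"dp": [0, 0, -0.8], "twist": 0}, {"dp": [0, 0, -0.8], "twist": 0}, {"dp": [0, 0, -0.6], "twist": 0}, {"dp": [0, 0, 0], "twist": 0}, {"dp": [0, 0, 0], "twist": 0}]}}

```text
time_s: 66.0
ee_pos: [0.413, 0.0201, 0.1098]
eef_rot: [-3.142, -0.0, 2.969]
force: [0.3, -0.3, -2.1]
grip_width: 0.0254
grip_force: 40.0
```

```bash
python3 - <<'E'
from h import *
T=pose(); im,P,W,c=look('w23',[]); z=T[2,3]; level(P,T,z+.009,z+.04,.01)
plan([.424,.1842,.11],186.1)
E
```

```text
n 4016 pitch deg -0.37 top above TCP mid 0.0201
end x [0.071  0.0744]
shift units [ 0.42  4.09 -0.02] twist units -3.99 yaw now 170.1 at [0.4126 0.0201 0.1092]
```

Request:
{"op": "step_arm", "data": {"deltas": [{"dp": [0.05, 0.6, 0], "twist": 0}, {"dp": [0.1, 0.9, 0], "twist": 0}, {"dp": [0.1, 0.9, 0], "twist": 0}, {"dp": [0.1, 0.9, 0], "twist": 0}, {"dp": [0.07, 0.79, 0], "twist": 0}, {"dp": [0, 0, 0], "twist": -1}, {"dp": [0, 0, 0], "twist": -1}, {"dp": [0, 0, 0.2], "twist": -1}, {"dp": [0, 0, 0.3], "twist": -1}, {"dp": [0, 0, 0.4], "twist": 0}, {"dp": [0, 0, 0], "twist": 0}, {"dp": [0, 0, 0], "twist": 0}]}}

```text
time_s: 67.25
ee_pos: [0.4243, 0.1839, 0.0736]
eef_rot: [-3.141, -0.002, -3.035]
force: [-1.3, -0.5, -1.8]
grip_width: 0.0255
grip_force: 40.0
```

```bash
python3 - <<'E'
from h import *
T=pose(); im,P,W,c=look('w24',[('RS',.036,.045,.42,.224,.14)]); z=T[2,3]; level(P,T,z+.009,z+.04,.01)
plan([.4242,.1842,.046],186.1)
E
```

```text
RS (15188, array([477.7, 231.3]), array([222.2, 151.1]), -83.8, np.float64(0.04))
n 4019 pitch deg -0.28 top above TCP mid 0.0201
end x [0.0709 0.0742]
shift units [0.01 0.   0.71] twist units 0.0 yaw now -173.9 at [0.4247 0.1841 0.0742]
```

Request:
{"op": "step_arm", "data": {"deltas": [{"dp": [0, 0, 0.3], "twist": 0}, {"dp": [0, 0, 0.2], "twist": 0}, {"dp": [0, 0, 0.1], "twist": 0}, {"dp": [0, 0, 0.06], "twist": 0}, {"dp": [0, 0, 0.02], "twist": 0}, {"dp": [0, 0, 0], "twist": 0}, {"dp": [0, 0, 0], "twist": 0}]}}

```text
time_s: 68.0
ee_pos: [0.4249, 0.1842, 0.0474]
eef_rot: [3.141, 0.0, -3.035]
force: [0.2, -0.2, -2.2]
grip_width: 0.0258
grip_force: 40.0
```

Request:
{"op": "step_arm", "data": {"deltas": [{"dp": [0, 0, 0.015], "twist": 0}, {"dp": [0, 0, 0], "twist": 0}, {"dp": [0, 0, 0], "twist": 0}]}}

```text
time_s: 68.3
ee_pos: [0.4247, 0.1841, 0.0466]
eef_rot: [3.142, 0.0, -3.035]
force: [0.3, -0.2, -1.9]
grip_width: 0.0256
grip_force: 40.0
```

Request:
{"op": "step_arm", "data": {"deltas": [{"dp": [0, 0, 0.015], "twist": 0}, {"dp": [0, 0, 0.01], "twist": 0}, {"dp": [0, 0, 0], "twist": 0}, {"dp": [0, 0, 0], "twist": 0}]}}

```text
time_s: 68.7
ee_pos: [0.4249, 0.1841, 0.0463]
eef_rot: [3.142, 0.0, -3.035]
force: [-5.2, -1.3, 10.3]
grip_width: 0.0257
grip_force: 40.0
```

Request:
{"op": "step_arm", "data": {"deltas": [{"dp": [0, 0, -0.005], "twist": 0}, {"dp": [0, 0, 0], "twist": 0}, {"dp": [0, 0, 0], "twist": 0}, {"dp": [0, 0, 0], "twist": 0}, {"dp": [0, 0, 0], "twist": 0}], "gripper": 0.0}}

```text
time_s: 69.2
ee_pos: [0.4248, 0.1841, 0.0457]
eef_rot: [3.142, -0.0, -3.035]
force: [-0.7, 0.6, 0.4]
grip_width: 0.0467
grip_force: 0.0
```

```bash
python3 prof.py
```

```text
[0.42476516 0.18411524 0.04573427]
0.015 532 z 0.0661
0.025 2997 z 0.1601
0.035 502 z 0.0665
0.045 536 z 0.066
0.055 547 z 0.0661
0.065 507 z 0.0608
0.075 526 z 0.0014
```

Request:
{"op": "step_arm", "data": {"deltas": [{"dp": [0, 0, -0.3], "twist": 0}, {"dp": [0, 0, -0.7], "twist": 0}, {"dp": [0, 0, -1], "twist": 0}, {"dp": [0, 0, -1], "twist": 0}, {"dp": [0, 0, -1], "twist": 0}, {"dp": [0, 0, -1], "twist": 0}, {"dp": [0, 0, -1], "twist": 0}, {"dp": [0, 0, -1], "twist": 0}, {"dp": [0.5, 0, 0], "twist": 0}, {"dp": [0, 0, 0], "twist": 0}, {"dp": [0, 0, 0], "twist": 0}]}}

```text
time_s: 70.35
ee_pos: [0.4047, 0.1819, 0.326]
eef_rot: [3.142, 0.0, -3.034]
force: [1.0, -0.2, 0.2]
grip_width: 0.0471
grip_force: 0.0
```

```bash
python3 - <<'E'
from h import *
im,P,W,c=look('w25',[('yel',.058,.072,.424,.184,.1),('red',.07,.085,.612,.217,.1),('yelbody',.0635,.072,.424,.184,.1)])
s,d,P,_,_=cam('scene'); print('pad',rect(P,.185,.21,.65,-.02,.08),'red',rect(P,.06,.085,.612,.217,.1),'yel',rect(P,.055,.072,.424,.184,.1))
for l in ['loupe','reamer','wheel_nut1']:
    for r in ctrl.cut_out('scene',l):
        if r['conf']>.4: print(l,np.nanmedian(P[r['pixels']],0).round(3))
cv2.imwrite('pics/sc25.png',cv2.resize(s[130:350,180:540,::-1],(800,489),interpolation=3))
E
```

```text
yel (2248, array([424.3, 185.3]), array([147.8,  26.6]), 5.7, np.float64(0.0658))
red (1854, array([602.4, 219.3]), array([99.8, 39.1]), -6.9, np.float64(0.0778))
yelbody (1975, array([422. , 185.1]), array([122.4,  26.6]), 5.7, np.float64(0.066))
pad (190, array([652. , -19.2]), array([49.4, 48. ]), -2.3, np.float64(0.1959)) red (494, array([618.3, 215.9]), array([155.9,  41.8]), -6.8, np.float64(0.0749)) yel (278, array([428.1, 182.9]), array([150.8,  30.8]), 7.1, np.float64(0.0632))
loupe [0.794 0.193 0.01 ]
reamer [0.836 0.01  0.017]
wheel_nut1 [ 0.781 -0.122  0.038]
wheel_nut1 [ 0.64  -0.018  0.198]
```

View pics/sc25.png

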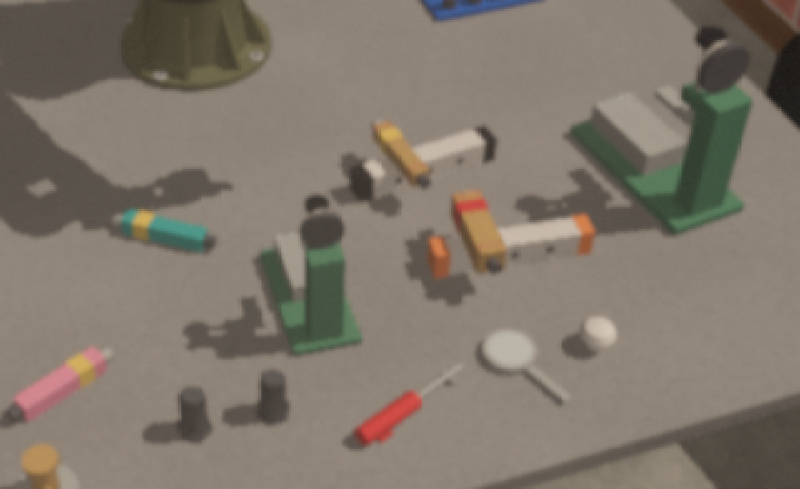

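Both chucks lie level and square: yellow on the black-ended rail (402,155), red on the orange-ended rail (480,232). The gauge foot is up and the loupe, reamer and nuts are unmoved. Handing in.

```bash
python3 -c "
from station import ctrl
print(ctrl.hand_in())"
```

```text
the job is handed in; nothing more can be done
None
```

I gauged the red chuck (38 mm) and then the yellow one (26 mm), laid each on its rail, and handed the job in at about 70 s with the gauge foot up; blue and green were absent, and the yellow chuck, knocked off its rail once, was laid back level.

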